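# Set nested steel cups one by one into a divided bench tray

### The job

Take the three steel parts cups off the leaning nested stack one at a time, always the top one and without dragging the next up with it, and stand one upright, right down on the rubber pad, in each of the three empty cells of the divided tray. Leave the jar in its cell and the other things on the bench where they are.

Things in the scene. Friction and masses are not known exactly. Their poses are not given: they have to be found in the camera images.
- tray: Fixed open plywood tray, 73 (x) by 277 (y), four square cells in a row along y, 63 by 63 inside, centres at y = -102, -34, 34, 102. Floor 4 thick. Walls 5 thick: long sides 48 high, the dividers and the two ends taller, 66 high. A seated cup's collar fits between dividers with 3.5 to spare each side, rim 78 and collar's lower edge 54 above the table. Origin: centre of the underside, on the table.
- pad1: Thin round black rubber pad (diameter 44, 2 thick) fixed to the floor at the middle of one empty cell of the tray. Origin: centre of its underside, 4 above the table; a cup's base stands on its top, 6 above the table.
- pad2: Thin round black rubber pad (diameter 44, 2 thick) fixed to the floor at the middle of one empty cell of the tray. Origin: centre of its underside, 4 above the table; a cup's base stands on its top, 6 above the table.
- pad3: Thin round black rubber pad (diameter 44, 2 thick) fixed to the floor at the middle of one empty cell of the tray. Origin: centre of its underside, 4 above the table; a cup's base stands on its top, 6 above the table.
- holder: Fixed dark steel stand, base 120 by 90, with a 90 by 90 plate, 6 thick, sloping down 25 degrees towards the stand's +x. The cup stack hangs in the plate's round 51 hole and leans 25 degrees from vertical, its top towards the stand's +x. Origin: centre of the base's underside, on the table; the centre of the plate's top face is 64 above it. Legs stay below the plate.
- cup_top: Top one of 3 identical round steel cups nested in the leaning holder. Each 72 tall, open top, wall 3: tapered body (diameter 31 at the base, 47 at height 48), then a straight collar, diameter 56 to 58, from 48 to the rim at 72. Stacked, each collar rests on the rim below: only collars show, one every 24 along the axis; about 1 play, no sticking. 50 to 100 g. Origin: centre of the base's underside; z: axis, towards the rim.
- cup_mid: Middle cup of the stack, same shape as cup_top. Origin: centre of the base's underside; z: its axis, towards the rim.
- cup_low: Lowest cup of the stack, same shape as cup_top. Origin: centre of the base's underside; z: its axis, towards the rim. Its collar rests on the sloping plate of the holder.
- jar: Bystander: loose closed glass jar, diameter 48, 84 tall, standing in one of the tray's four cells. Origin: centre of its underside.
- oil_bottle: Bystander: loose grey bottle, diameter 60, 115 tall, standing between tray and holder. Origin: centre of its underside.
- wrench: Bystander: loose steel wrench, 180 long, lying in front of the robot, under 20 high. Origin near its middle, x along it.
- screwdriver: Bystander: loose screwdriver, 190 long, lying behind the bottle, under 35 high. Origin near its middle, x along it.
- hammer: Bystander: loose hammer, 260 long, lying at the far right, under 45 high. Origin near its middle, x along it.
- tin: Bystander: loose tin can, diameter 72, 100 tall, at the far left. Origin: centre of its underside.
- oilstone: Bystander: loose grey sharpening stone, 150 by 50 by 25, lying near the robot on the right. Origin: centre of its underside.

How it is judged:
On the way, in this order (a step that is already met when the one before it is completed fails the run):
1. the top cup stands in an empty cell, the other two still nested in the holder (((horizontal distance between cup_top and pad1 below 0.014 m and z of cup_top in the frame of tray below 0.01 m and angle between cup_top's own z axis and vertical below 0.12 rad) or (horizontal distance between cup_top and pad2 below 0.014 m and z of cup_top in the frame of tray below 0.01 m and angle between cup_top's own z axis and vertical below 0.12 rad) or (horizontal distance between cup_top and pad3 below 0.014 m and z of cup_top in the frame of tray below 0.01 m and angle between cup_top's own z axis and vertical below 0.12 rad)) and contact force between the fingers and cup_top below 0.05 N and distance of each of cup_mid, cup_low from where it was at the start of the episode below 0.02 m), for 0.2 s.
2. the middle cup stands in another empty cell, the lowest still in the holder (((horizontal distance between cup_mid and pad1 below 0.014 m and z of cup_mid in the frame of tray below 0.01 m and angle between cup_mid's own z axis and vertical below 0.12 rad) or (horizontal distance between cup_mid and pad2 below 0.014 m and z of cup_mid in the frame of tray below 0.01 m and angle between cup_mid's own z axis and vertical below 0.12 rad) or (horizontal distance between cup_mid and pad3 below 0.014 m and z of cup_mid in the frame of tray below 0.01 m and angle between cup_mid's own z axis and vertical below 0.12 rad)) and contact force between the fingers and cup_mid below 0.05 N and ((horizontal distance between cup_top and pad1 below 0.014 m and z of cup_top in the frame of tray below 0.01 m and angle between cup_top's own z axis and vertical below 0.12 rad) or (horizontal distance between cup_top and pad2 below 0.014 m and z of cup_top in the frame of tray below 0.01 m and angle between cup_top's own z axis and vertical below 0.12 rad) or (horizontal distance between cup_top and pad3 below 0.014 m and z of cup_top in the frame of tray below 0.01 m and angle between cup_top's own z axis and vertical below 0.12 rad)) and distance of cup_low from where it was at the start of the episode below 0.02 m), for 0.2 s.
3. the lowest cup stands in the last empty cell (((horizontal distance between cup_low and pad1 below 0.014 m and z of cup_low in the frame of tray below 0.01 m and angle between cup_low's own z axis and vertical below 0.12 rad) or (horizontal distance between cup_low and pad2 below 0.014 m and z of cup_low in the frame of tray below 0.01 m and angle between cup_low's own z axis and vertical below 0.12 rad) or (horizontal distance between cup_low and pad3 below 0.014 m and z of cup_low in the frame of tray below 0.01 m and angle between cup_low's own z axis and vertical below 0.12 rad)) and contact force between the fingers and cup_low below 0.05 N), for 0.2 s.
At the end, for the whole second after the job is handed in: One cup on each of the three pads: base centre within 14 mm of the pad's centre, base less than 10 mm above the table (4 mm above the pad), axis within 0.12 rad of vertical, all cups released and at rest (((horizontal distance between cup_top and pad1 below 0.014 m and z of cup_top in the frame of tray below 0.01 m and angle between cup_top's own z axis and vertical below 0.12 rad) or (horizontal distance between cup_mid and pad1 below 0.014 m and z of cup_mid in the frame of tray below 0.01 m and angle between cup_mid's own z axis and vertical below 0.12 rad) or (horizontal distance between cup_low and pad1 below 0.014 m and z of cup_low in the frame of tray below 0.01 m and angle between cup_low's own z axis and vertical below 0.12 rad)) and ((horizontal distance between cup_top and pad2 below 0.014 m and z of cup_top in the frame of tray below 0.01 m and angle between cup_top's own z axis and vertical below 0.12 rad) or (horizontal distance between cup_mid and pad2 below 0.014 m and z of cup_mid in the frame of tray below 0.01 m and angle between cup_mid's own z axis and vertical below 0.12 rad) or (horizontal distance between cup_low and pad2 below 0.014 m and z of cup_low in the frame of tray below 0.01 m and angle between cup_low's own z axis and vertical below 0.12 rad)) and ((horizontal distance between cup_top and pad3 below 0.014 m and z of cup_top in the frame of tray below 0.01 m and angle between cup_top's own z axis and vertical below 0.12 rad) or (horizontal distance between cup_mid and pad3 below 0.014 m and z of cup_mid in the frame of tray below 0.01 m and angle between cup_mid's own z axis and vertical below 0.12 rad) or (horizontal distance between cup_low and pad3 below 0.014 m and z of cup_low in the frame of tray below 0.01 m and angle between cup_low's own z axis and vertical below 0.12 rad)) and linear speed of each of cup_top, cup_mid, cup_low below 0.02 m/s and angular speed of each of cup_top, cup_mid, cup_low below 0.3 rad/s); the robot touches nothing.
It fails at once if the middle cup is dragged more than 20 mm from its place before the top cup has been put in a cell (distance of cup_mid from where it was at the start of the episode above 0.02 m and not ((horizontal distance between cup_top and pad1 below 0.014 m and z of cup_top in the frame of tray below 0.01 m and angle between cup_top's own z axis and vertical below 0.12 rad) or (horizontal distance between cup_top and pad2 below 0.014 m and z of cup_top in the frame of tray below 0.01 m and angle between cup_top's own z axis and vertical below 0.12 rad) or (horizontal distance between cup_top and pad3 below 0.014 m and z of cup_top in the frame of tray below 0.01 m and angle between cup_top's own z axis and vertical below 0.12 rad))).
It fails at once if the lowest cup is dragged more than 20 mm from its place before the middle cup has been put in a cell (distance of cup_low from where it was at the start of the episode above 0.02 m and not ((horizontal distance between cup_mid and pad1 below 0.014 m and z of cup_mid in the frame of tray below 0.01 m and angle between cup_mid's own z axis and vertical below 0.12 rad) or (horizontal distance between cup_mid and pad2 below 0.014 m and z of cup_mid in the frame of tray below 0.01 m and angle between cup_mid's own z axis and vertical below 0.12 rad) or (horizontal distance between cup_mid and pad3 below 0.014 m and z of cup_mid in the frame of tray below 0.01 m and angle between cup_mid's own z axis and vertical below 0.12 rad))).
It fails at once if the jar or the oil bottle is moved more than 30 mm (distance of any of jar, oil_bottle from where it was at the start of the episode above 0.03 m).
It fails at once if another loose thing on the bench (wrench, screwdriver, hammer, tin, oilstone) is moved more than 30 mm (distance of any of wrench, screwdriver, hammer, tin, oilstone from where it was at the start of the episode above 0.03 m).
It also fails if it takes over 72 s, if anything falls off the work surface, if the arm or the gripper's body presses on something with over 40 N, if the wrist force passes 120 N, or if a joint passes its speed limit or range.

### The arm

A 6-joint arm with a two-finger parallel gripper is mounted at the origin on the work surface. World frame = base frame: x ahead of the robot, y to its left, z up, the work surface at z = 0. Lengths are in m, angles in rad, forces in N, time in s.
With the tool pointing down it reaches from about 0.35 to 0.725 m from the base axis. Payload 4.3 kg.
Tool frame: the origin (TCP) lies midway between the tips of the shut fingers; the grasp point (between the pads) lies 19 mm behind it; z points along the fingers, y is the direction in which the jaws open and shut (so a half turn about z gives the same grasp; the last joint's range is limited). The gripper opens to 85 mm and grips with 20 to 120 N. Pads are 22 mm wide; open, the fingers measure 114 mm over their backs; the gripper's body (76 mm by 85 mm) begins 54 mm behind the grasp point. The pads swing forward as they close: fully open they stand 13 mm farther back than shut.
Start: joints at [1.168, 0.377, 0.081, 1.274, 0, 1.46], TCP at [0.166, 0.551, 0.231] pointing down, gripper open.
Joint ranges: [-2.72, 2.72], [-0.84, 1.66], [-1.02, 1.22], [-1.77, 2.12], [-1.37, 1.28], [-3.14, 3.14]. Speed limits (rad/s): [2.57, 2.57, 3.14, 3.14, 3.14, 3.14].

### API

Orientations are given as a unit quaternion [w, x, y, z].
In Python, from station import ctrl, eyes, job_done gives the robot as it stands.
- The arm moves only by the shell command python3 -m pendant 'ROWS' [FORCE]. ROWS is JSON, a list of rows, each an object of numbers: "dx", "dy", "dz": the shift along the tool's x, y, z in cm; "roll": the turn about the tool's z in degrees; "fingers": the closure, from 0 (fully open) to 1 (shut). In form: [{"dx": .., "dy": .., "dz": .., "roll": .., "fingers": ..}, ...]. A call has 1 to 10 rows; each row shifts and turns the commanded pose from where the row before left it, along the tool's axes as they then stand; what a row does not reach is not made up. A row lasts 1/12 s, in which the tool goes at most 41.7 mm and 7.16 degrees, less where a joint would pass 70% of its speed; a pose out of reach is approached as far as the arm can. A call with a gripper value outside its range is refused whole. The fingers move at their own pace and stop on an object; FORCE is the grip in N (left out, the last holds). Time passes only in rows, so rows that do not move let the fingers close. It gives the time, the measured TCP pose, the force and the opening at its end, in the units of the state.
- ctrl.read_state(): the state, without advancing time (a new reading comes with each control period).
- eyes.grab_frame(name): name is "side" or "top"; returns a dict with "frame" (420x560x3 uint8, red, green, blue), "z_map" (420x560 float32, m along the optical axis (not along the pixel's ray), 0 where there is no reading), "K" (3x3 intrinsics, pixels), "world_from_camera" (4x4, takes a point from camera to world coordinates). Camera axes: x right, y up, looking along -z (the intrinsics and any distortion apply to the point x, -y, -z); pixel columns grow to the right and rows downward; lengths in m; the calibration is good to about 2 mm. A picture is of the moment at which its call begins.
- job_done(): hands the job in, once; it reports no verdict.
The state is a dict: "t": time; "q": joint angles; "joint_vel": joint speeds; "tau": joint torques, N m; "eef_pos": TCP position; "orientation": TCP orientation; "force": force on the tool from outside, world axes, zero at the start; "wrist_torque": the same for the moment, N m; "opening": finger opening in m.
Only numpy, scipy, OpenCV 4.12 (cv2) and the standard library are available. Lean on these libraries where they do the work, as an engineer would, in place of code of your own. Each camera call takes 0.05 s, during which the arm holds its last target.

## Working session

There is one attempt and no reset: what is moved stays moved. The work goes in short steps, Python scripts to look and compute and a shell command to move; the robot and the scene stay as the last step left them, time stands still between calls to the robot, and variables do not carry over. Pictures are saved under pics/ and viewed, and the job is handed in when it is done.

```bash
ls; mkdir -p pics; python3 - <<'E'
from station import ctrl, eyes
import cv2
s=ctrl.read_state(); print(s)
for n in("side","top"):
    f=eyes.grab_frame(n); cv2.imwrite(f"pics/{n}0.png",cv2.cvtColor(f["frame"],cv2.COLOR_RGB2BGR)); print(f["K"],f["world_from_camera"],(f["z_map"]>0).mean(), f.keys())
E
```

```text
pics
{'t': 0.0, 'q': array([1.16769419e+00, 3.78066353e-01, 7.96196399e-02, 1.27441175e+00,
       3.12301586e-05, 1.46052906e+00]), 'joint_vel': array([ 2.74668586e-04,  1.50988175e-03, -8.83373203e-05,  4.29763785e-04,
        5.47026063e-04,  6.55539252e-04]), 'tau': array([-9.06084879e-04, -4.63602591e+01,  2.69876486e+01,  2.06637208e-02,
       -3.72632178e-05,  5.70954164e-07]), 'eef_pos': array([0.16568863, 0.54991742, 0.23035659]), 'orientation': array([-2.76866113e-04,  1.45894781e-01,  9.89299575e-01, -9.93322693e-04]), 'force': array([-0.9293523 , -0.37036878,  0.31650702]), 'wrist_torque': array([0.02298545, 0.0150963 , 0.04346484]), 'opening': 0.08545103368075861}
[[498.20920675   0.         278.49265885]
 [  0.         498.20920675 215.60082751]
 [  0.           0.           1.        ]] [[-0.93773267  0.16075111 -0.30792292  0.10426917]
 [-0.34698926 -0.47433048  0.80907914  1.02891353]
 [-0.01599685  0.86554589  0.50057409  0.72124933]
 [ 0.          0.          0.          1.        ]] 0.995875850340136 dict_keys(['frame', 'z_map', 'K', 'world_from_camera'])
[[408.03429785   0.         279.23558859]
 [  0.         408.03429785 205.28202539]
 [  0.           0.           1.        ]] [[ 2.06202161e-02  9.91817199e-01 -1.25989880e-01  4.05610288e-01]
 [-9.99785450e-01  2.07034208e-02 -6.49125030e-04 -2.99926481e-02]
 [ 1.96460812e-03  1.25976234e-01  9.92031314e-01  9.76504660e-01]
 [ 0.00000000e+00  0.00000000e+00  0.00000000e+00  1.00000000e+00]] 0.9958333333333333 dict_keys(['frame', 'z_map', 'K', 'world_from_camera'])
```

View pics/side0.png

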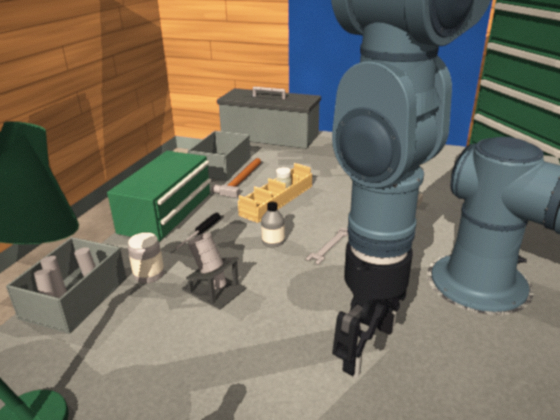

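View pics/top0.png

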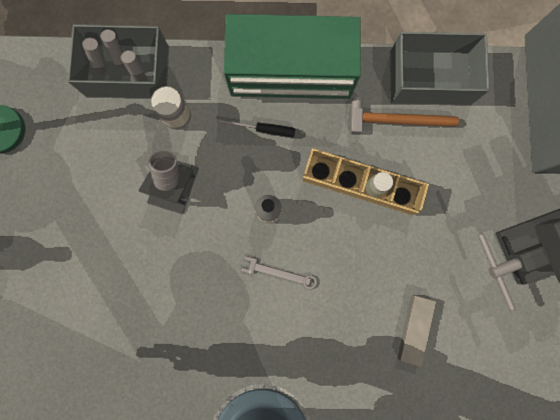

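```bash
cat > h.py <<'E'
from station import ctrl, eyes
import cv2, numpy as np
def pts(f):
    K,T,z=f["K"],f["world_from_camera"],f["z_map"]
    v,u=np.mgrid[0:z.shape[0],0:z.shape[1]]
    c=np.stack([(u-K[0,2])/K[0,0]*z,-(v-K[1,2])/K[1,1]*z,-z],-1)
    return c@T[:3,:3].T+T[:3,3]
def ray(f,u,v,h):
    K,T=f["K"],f["world_from_camera"]
    d=T[:3,:3]@np.array([(u-K[0,2])/K[0,0],-(v-K[1,2])/K[1,1],-1]);o=T[:3,3]
    return o+d*(h-o[2])/d[2]
def proj(f,p):
    K,T=f["K"],f["world_from_camera"]
    c=T[:3,:3].T@(np.asarray(p)-T[:3,3]); return np.array([K[0,0]*c[0]/-c[2]+K[0,2],K[1,1]*-c[1]/-c[2]+K[1,2]])
def crop(f,n,u0,v0,w,h,s):
    im=cv2.cvtColor(f["frame"],cv2.COLOR_RGB2BGR)[v0:v0+h,u0:u0+w]
    cv2.imwrite("pics/"+n,cv2.resize(im,None,fx=s,fy=s,interpolation=cv2.INTER_CUBIC))
E
python3 - <<'E'
from h import *
f=eyes.grab_frame("top"); P=pts(f)
for u,v in[(163,158),(185,200),(190,180),(150,185),(320,171),(348,179),(402,196),(383,182),(267,205),(280,271)]: print(u,v,P[v,u].round(4))
crop(f,"t1.png",130,130,100,90,7)
crop(f,"t2.png",295,140,140,80,5)
# tray: wall tops by height
im=f["frame"].astype(int); reg=np.zeros(im.shape[:2],bool); reg[140:220,295:435]=1
m=reg&(im[...,0]-im[...,2]>60)&(P[...,2]>0.04)&(P[...,2]<0.075)
q=P[m]; print(m.sum(), q[:,2].min(), q[:,2].max())
r=cv2.minAreaRect((q[:,:2]*1000).astype(np.float32)); print(r)
for u,v in[(320,171),(348,179),(402,196)]:
    mm=np.zeros_like(reg); mm[v-9:v+10,u-9:u+10]=1
    mm&=(im.max(-1)<45)
    ys,xs=np.nonzero(mm); print(u,v,mm.sum(),xs.mean(),ys.mean(),ray(f,xs.mean(),ys.mean(),.006))
g=eyes.grab_frame("side"); crop(g,"s1.png",160,200,120,120,5)
E
```

```text
163 158 [0.6166 0.2284 0.0986]
185 200 [0.5366 0.1965 0.0084]
190 180 [0.5859 0.1874 0.0061]
150 185 [0.5593 0.26   0.0779]
320 171 [ 0.6144 -0.1263  0.0072]
348 179 [ 0.5961 -0.1941  0.0072]
402 196 [ 0.5575 -0.3242  0.006 ]
383 182 [ 0.5751 -0.2578  0.088 ]
267 205 [ 0.5147 -0.0035  0.1178]
280 271 [ 0.3735 -0.0343  0.0118]
912 0.04014487840844794 0.0716177788998289
((586.11279296875, -225.81544494628906), (277.3455810546875, 74.00054931640625), 73.52775573730469)
320 171 215 320.2651162790698 170.49767441860465 [ 0.61592971 -0.12705205  0.006     ]
348 179 218 347.1926605504587 178.80275229357798 [ 0.5968319  -0.19233307  0.006     ]
402 196 206 401.84466019417476 195.64077669902912 [ 0.55840393 -0.32383925  0.006     ]
```

View pics/t1.png

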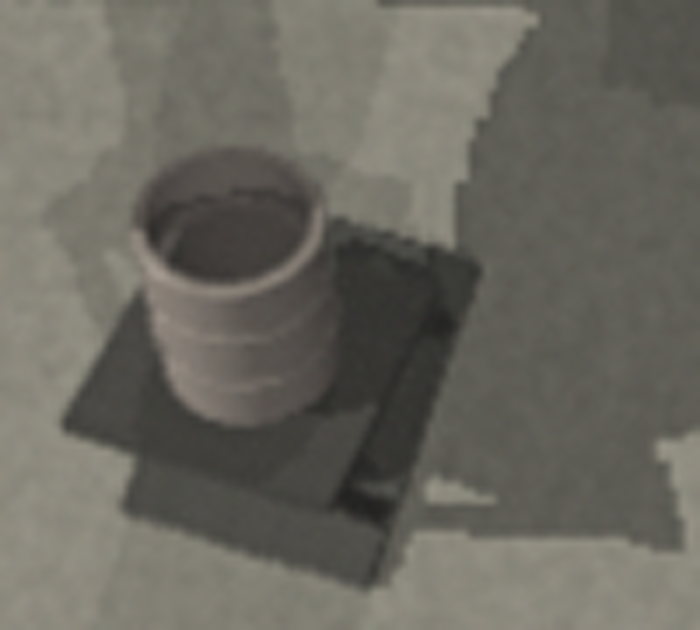

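View pics/t2.png

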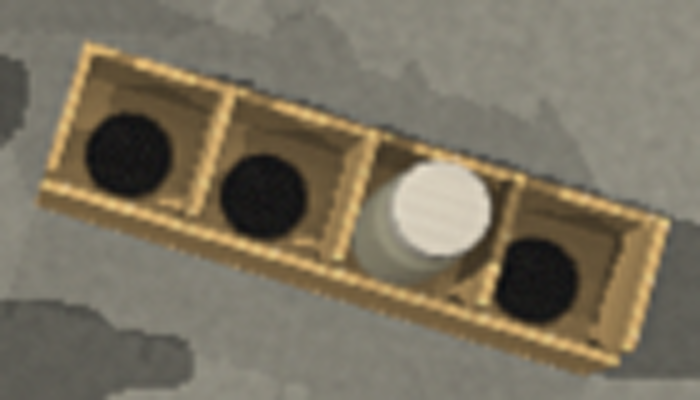

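View pics/s1.png

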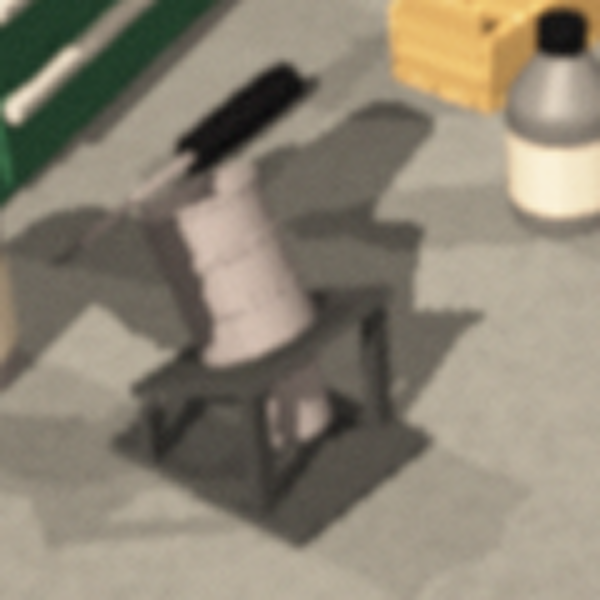

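```bash
cat > stack.py <<'E'
from h import *
def plane(q):
    c=q.mean(0);n=np.linalg.svd(q-c)[2][2];n*=np.sign(n[2]);return c,n
def holder(f,g):
    out=[]
    for nm,F in(("top",f),("side",g)):
        P=pts(F); im=F["frame"].astype(int)
        m=(abs(P[...,0]-.57)<.09)&(abs(P[...,1]-.23)<.08)&(P[...,2]>.035)&(P[...,2]<.095)&(im.max(-1)<85)
        q=P[m]
        for _ in range(6):
            c,n=plane(q); d=abs((P[m]-c)@n); q=P[m][d<.003]
        print(nm,len(q),c.round(4),n.round(3),"tilt",np.degrees(np.arccos(n[2])).round(1),"head",np.degrees(np.arctan2(n[1],n[0])).round(1), "rect",cv2.minAreaRect(((q[:,:2])*1000).astype(np.float32)))
E
python3 - <<'E'
from stack import *
f=eyes.grab_frame("top");g=eyes.grab_frame("side")
holder(f,g)
P=pts(f); im=f["frame"].astype(int)
m=(abs(P[...,0]-.6)<.06)&(abs(P[...,1]-.23)<.06)&(P[...,2]>.11)
q=P[m]; print(len(q),q.min(0),q.max(0))
for i in np.argsort(-q[:,2])[:8]: print(q[i].round(4))
base=P[(P[...,2]>.004)&(P[...,2]<.014)&(abs(P[...,0]-.57)<.09)&(abs(P[...,1]-.22)<.08)&(im.max(-1)<80)]
print(len(base),cv2.minAreaRect((base[:,:2]*1000).astype(np.float32)))
E
```

```text
top 702 [0.5582 0.2229 0.0703] [ 0.404 -0.121  0.907] tilt 24.9 head -16.7 rect ((572.140869140625, 228.8170166015625), (91.5531234741211, 84.02327728271484), 72.72529602050781)
side 107 [0.5822 0.2575 0.0603] [ 0.28  -0.184  0.942] tilt 19.6 head -33.3 rect ((572.746826171875, 233.1632080078125), (89.2452392578125, 81.71054077148438), 76.9657211303711)
416 [0.56316617 0.19190595 0.11009553] [0.62793862 0.25111558 0.14268929]
[0.5863 0.2393 0.1427]
[0.5803 0.2308 0.1421]
[0.5765 0.2184 0.1411]
[0.5786 0.2185 0.141 ]
[0.5785 0.2269 0.1408]
[0.5786 0.2228 0.1408]
[0.5788 0.2124 0.1405]
[0.5765 0.2227 0.1405]
434 ((573.6874389648438, 227.43704223632812), (88.65672302246094, 117.59883117675781), 73.53560638427734)
```

```bash
python3 - <<'E'
from h import *
f=eyes.grab_frame("top");g=eyes.grab_frame("side")
a=np.radians(-16.7);n=np.array([np.sin(np.radians(25))*np.cos(a),np.sin(np.radians(25))*np.sin(a),np.cos(np.radians(25))])
C=np.array([.573,.228,.064]); ex=np.array([np.cos(a),np.sin(a),0]); ey=np.array([-np.sin(a),np.cos(a),0]); ez=n; tx=np.cross(ey,n)
for nm,F in(("top",f),("side",g)):
    P=pts(F); d=P-C; L=np.stack([d@tx,d@ey,d@n],-1)
    for lo,hi in((.008,.02),(.03,.045),(.052,.07),(.066,.078)):
        m=(np.hypot(L[...,0],L[...,1])<.036)&(L[...,2]>lo)&(L[...,2]<hi)
        q=L[m][:,:2]; q=q[np.hypot(*q.T)>.022]
        A=np.c_[2*q,np.ones(len(q))]; s=np.linalg.lstsq(A,(q**2).sum(1),rcond=None)[0]
        print(nm,lo,len(q),"ctr",(s[:2]*1000).round(1),"R",(np.sqrt(s[2]+s[0]**2+s[1]**2)*1000).round(1), "yrange",q[:,1].min().round(4),q[:,1].max().round(4),"zmax",L[m][:,2].max().round(4))
    im=cv2.cvtColor(F["frame"],cv2.COLOR_RGB2BGR)
    for h in (0,.024,.048,.072):
        for t in np.linspace(0,6.28,40):
            u,v=proj(F,C+n*h+.0285*(np.cos(t)*tx+np.sin(t)*ey)); im[int(round(v)),int(round(u))]=(0,0,255)
    u,v=proj(F,C+n*.04).astype(int); cv2.imwrite(f"pics/ov_{nm}.png",cv2.resize(im[v-40:v+40,u-45:u+45],None,fx=4.4,fy=4.4,interpolation=0))
a,b=cv2.imread("pics/ov_top.png"),cv2.imread("pics/ov_side.png"); cv2.imwrite("pics/ov.png",np.hstack([a,b]))
E
```

```text
top 0.008 67 ctr [-1.1  1.1] R 26.9 yrange -0.027 0.0186 zmax 0.0196
top 0.03 97 ctr [-2.1 -0.1] R 25.6 yrange -0.0268 0.0277 zmax 0.0449
top 0.052 248 ctr [-0.9  0.6] R 26.2 yrange -0.0272 0.0271 zmax 0.07
top 0.066 189 ctr [-0.5  0.6] R 26.7 yrange -0.0272 0.0292 zmax 0.0747
side 0.008 126 ctr [-2.1  2.3] R 26.0 yrange -0.0215 0.03 zmax 0.02
side 0.03 164 ctr [-2.5  2.3] R 25.9 yrange -0.018 0.0296 zmax 0.0449
side 0.052 262 ctr [-1.3  1.8] R 26.6 yrange -0.0256 0.031 zmax 0.0699
side 0.066 122 ctr [-1.5  1.9] R 26.8 yrange -0.0252 0.031 zmax 0.0722
```

View pics/ov.png

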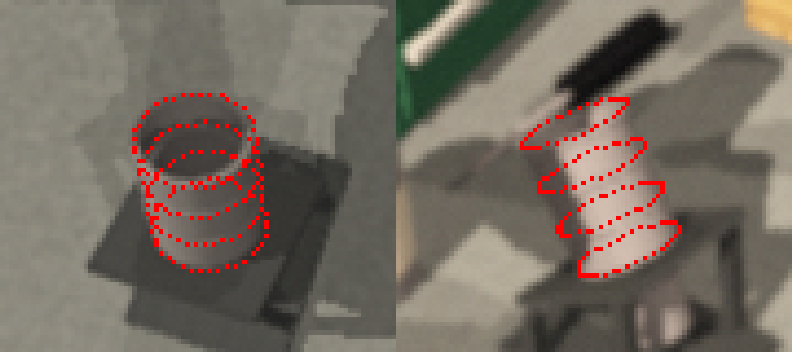

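```bash
python3 -m pendant '[{"dx":-3.4,"dy":-1.26,"dz":0,"roll":0,"fingers":0.33},{"dx":-3.4,"dy":-1.26,"dz":0,"roll":0,"fingers":0.33},{"dx":-3.4,"dy":-1.26,"dz":0,"roll":0,"fingers":0.33},{"dx":-3.4,"dy":-1.26,"dz":0,"roll":0,"fingers":0.33},{"dx":-3.4,"dy":-1.26,"dz":0,"roll":0,"fingers":0.33},{"dx":-3.4,"dy":-1.26,"dz":0,"roll":0,"fingers":0.33},{"dx":-3.4,"dy":-1.26,"dz":0,"roll":0,"fingers":0.33},{"dx":-3.4,"dy":-1.26,"dz":0,"roll":0,"fingers":0.33},{"dx":-3.4,"dy":-1.26,"dz":0,"roll":0,"fingers":0.33},{"dx":-3.4,"dy":-1.26,"dz":0,"roll":0,"fingers":0.33}]' 20
python3 - <<'E'
from h import *
print(ctrl.read_state())
g=eyes.grab_frame("side"); s=ctrl.read_state()["eef_pos"]; print(s, proj(g,s)); u,v=proj(g,s).astype(int)
crop(g,"g1.png",max(u-60,0),max(v-80,0),120,110,5)
E
```

```text
t: 1.23
eef_pos: [0.4564, 0.3305, 0.2315]
orientation: [0.0, 0.146, 0.989, 0.0]
force: [0.9, 1.3, -0.4]
opening: 0.0568
{'t': 1.2333, 'q': array([5.14083198e-01, 3.52973860e-01, 4.59259806e-02, 1.26332454e+00,
       1.82336091e-04, 8.06956677e-01]), 'joint_vel': array([-0.72785764,  0.24109333,  0.34665433,  0.09822349,  0.00295585,
       -0.7199537 ]), 'tau': array([  2.8520941 , -47.15431094,  25.73364079,   0.12446654,
        -0.09342744,   0.58496324]), 'eef_pos': array([0.45637677, 0.33049198, 0.23148458]), 'orientation': array([1.11439597e-04, 1.45913919e-01, 9.89297263e-01, 2.02032022e-04]), 'force': array([ 0.86097034,  1.30982582, -0.38361544]), 'wrist_torque': array([ 0.06263223, -0.01907189,  0.00718288]), 'opening': 0.056824842374713726}
[0.46192266 0.32648694 0.23119943] [233.29155964 233.66038407]
```

View pics/g1.png

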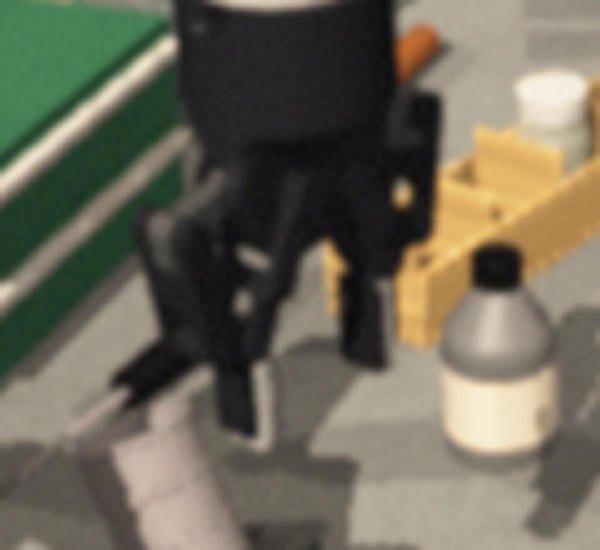

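```bash
python3 - <<'E'
from h import *
s=ctrl.read_state(); p=s["eef_pos"]; print(s["t"],p,s["opening"])
g=eyes.grab_frame("side"); p=ctrl.read_state()["eef_pos"]
P=pts(g); tx=np.array([-.957,.289,0]);ty=np.array([.289,.957,0])
d=P-p; L=np.stack([d@tx,d@ty,p[2]-P[...,2]],-1)*1000
m=(abs(L[...,0])<14)&(abs(L[...,1])<50)&(abs(L[...,1])>20)&(L[...,2]>-40)&(L[...,2]<15)
for sg in(1,-1):
    q=L[m&(L[...,1]*sg>0)]; i=np.argsort(-q[:,2])[:12]; print(sg,len(q)); print(q[i].round(1))
E
```

```text
1.2833 [0.46192266 0.32648694 0.23119943] 0.05757871888136499
1 181
[[-11.7  32.9  -5.1]
 [ -6.   33.8  -5.6]
 [  1.1  33.5  -6. ]
 [ -0.3  34.6  -6. ]
 [ -4.   33.2  -6.1]
 [  3.5  33.3  -6.7]
 [ -8.3  33.8  -6.9]
 [  6.9  31.7  -7.2]
 [  6.1  28.2  -7.2]
 [  2.4  32.   -7.8]
 [  6.8  34.1  -8.5]
 [  1.9  34.   -8.6]]
-1 180
[[ -3.  -31.9  -3.9]
 [ -0.1 -31.5  -5.1]
 [ -6.2 -30.   -5.9]
 [-11.7 -30.5  -5.9]
 [ -9.9 -31.4  -6.1]
 [  5.7 -33.5  -6.1]
 [ -2.4 -31.4  -6.5]
 [ -3.8 -30.2  -6.6]
 [  3.4 -30.4  -6.9]
 [-13.  -32.1  -6.9]
 [  5.3 -31.1  -7.2]
 [ -5.6 -32.3  -7.2]]
```

```bash
python3 -m pendant '[{"dx":-3.4,"dy":-1.26,"dz":0,"roll":0,"fingers":0},{"dx":-3.4,"dy":-1.26,"dz":0,"roll":0,"fingers":0},{"dx":-3.4,"dy":-1.26,"dz":0,"roll":0,"fingers":0},{"dx":-3.0,"dy":-1.2,"dz":0,"roll":0,"fingers":0},{"dx":0,"dy":0,"dz":0,"roll":0,"fingers":0},{"dx":0,"dy":0,"dz":0,"roll":0,"fingers":0},{"dx":0,"dy":0,"dz":0,"roll":0,"fingers":0}]' 20
cat > st.py <<'E'
from h import *
import sys
s=ctrl.read_state(); p=s["eef_pos"]; w,x,y,z=s["orientation"]
from scipy.spatial.transform import Rotation as R
M=R.from_quat([x,y,z,w]).as_matrix()
print("t",round(s["t"],2),"p",p.round(4),"yaw_y",np.degrees(np.arctan2(M[1,1],M[0,1])).round(1),"open",round(s["opening"],4),"F",np.round(s["force"],1),"T",np.round(s["wrist_torque"],2))
if len(sys.argv)>3:
    T=np.array([float(a) for a in sys.argv[1:4]]); print("tool delta cm",(M.T@(T-p)*100).round(2))
E
python3 st.py .5976 .2217 .108
```

```text
t: 1.92
eef_pos: [0.5664, 0.2466, 0.2312]
orientation: [-0.001, 0.146, 0.989, 0.0]
force: [0.1, 0.4, 0.0]
opening: 0.0854
t 1.92 p [0.5664 0.2466 0.2312] yaw_y 73.2 open 0.0854 F [0.1 0.4 0. ] T [0.   0.01 0.02]
tool delta cm [-3.72 -1.49 12.31]
```

```bash
python3 -m pendant '[{"dx":-3.0,"dy":-1.2,"dz":0,"roll":0,"fingers":0},{"dx":-0.7,"dy":-0.3,"dz":1,"roll":0,"fingers":0},{"dx":0,"dy":0,"dz":3,"roll":0,"fingers":0},{"dx":0,"dy":0,"dz":3,"roll":0,"fingers":0},{"dx":0,"dy":0,"dz":3,"roll":0,"fingers":0},{"dx":0,"dy":0,"dz":2.3,"roll":0,"fingers":0},{"dx":0,"dy":0,"dz":0,"roll":0,"fingers":0},{"dx":0,"dy":0,"dz":0,"roll":0,"fingers":0},{"dx":0,"dy":0,"dz":0,"roll":0,"fingers":0}]' 20
python3 st.py .5976 .2217 .108
cat > pic.py <<'E'
from h import *
import sys
o=[]
for nm in("top","side"):
    F=eyes.grab_frame(nm); p=ctrl.read_state()["eef_pos"]; u,v=proj(F,p).astype(int)
    u0=min(max(u-45,0),470);v0=min(max(v-50,0),330)
    im=cv2.cvtColor(F["frame"],cv2.COLOR_RGB2BGR)[v0:v0+90,u0:u0+90]; print(nm,u0,v0)
    o.append(cv2.resize(im,None,fx=4.4,fy=4.4,interpolation=cv2.INTER_CUBIC))
cv2.imwrite("pics/"+sys.argv[1],np.hstack(o))
E
python3 pic.py a1.png
```

```text
t: 2.67
eef_pos: [0.5985, 0.222, 0.11]
orientation: [0.001, 0.145, 0.989, 0.0]
force: [-0.1, 0.8, 1.6]
opening: 0.0856
t 2.67 p [0.5985 0.222  0.11  ] yaw_y 73.3 open 0.0856 F [-0.1  0.8  1.6] T [-0.   -0.02 -0.03]
tool delta cm [ 0.08 -0.05  0.2 ]
top 118 114
side 155 195
```

View pics/a1.png

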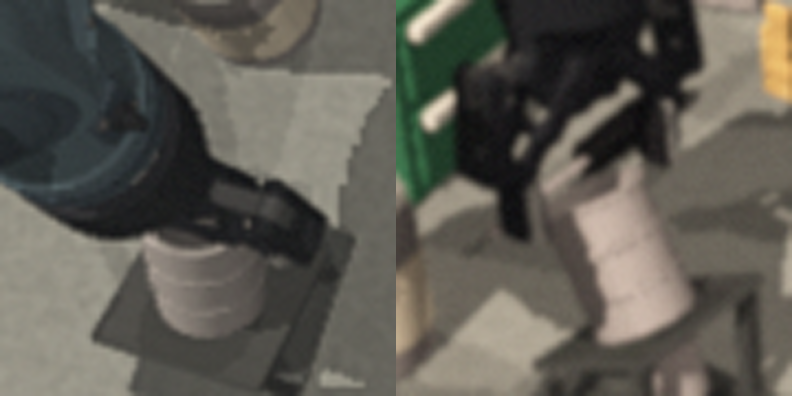

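```bash
python3 -m pendant '[{"dx":0,"dy":0,"dz":0,"roll":0,"fingers":0.3},{"dx":0,"dy":0,"dz":0,"roll":0,"fingers":0.3},{"dx":0,"dy":0,"dz":0,"roll":0,"fingers":0.45},{"dx":0,"dy":0,"dz":0,"roll":0,"fingers":0.45},{"dx":0,"dy":0,"dz":0,"roll":0,"fingers":0.45},{"dx":0,"dy":0,"dz":0,"roll":0,"fingers":0.45}]' 20
python3 st.py; python3 pic.py a2.png
```

```text
t: 3.27
eef_pos: [0.5993, 0.2211, 0.1095]
orientation: [0.001, 0.146, 0.989, 0.001]
force: [-0.3, 0.1, 5.8]
opening: 0.0555
t 3.27 p [0.5993 0.2211 0.1095] yaw_y 73.2 open 0.0555 F [-0.3  0.1  5.8] T [-0.02 -0.07 -0.05]
top 119 114
side 155 195
```

View pics/a2.png

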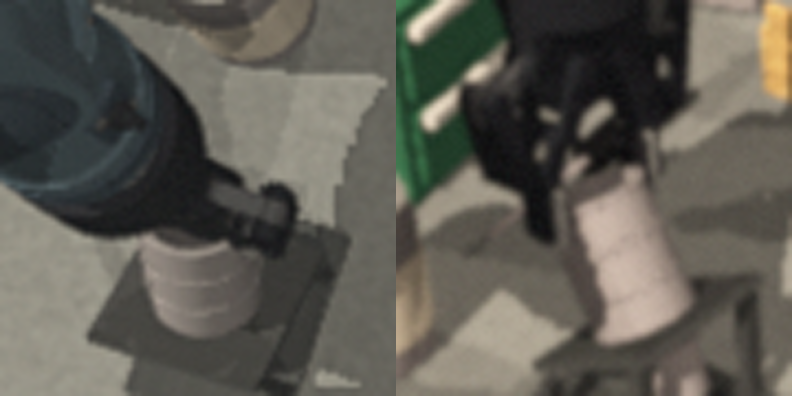

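```bash
python3 -m pendant '[{"dx":-0.17,"dy":0,"dz":-0.36,"roll":0,"fingers":0.45},{"dx":-0.17,"dy":0,"dz":-0.36,"roll":0,"fingers":0.45},{"dx":-0.17,"dy":0,"dz":-0.36,"roll":0,"fingers":0.45},{"dx":0,"dy":0,"dz":0,"roll":0,"fingers":0.45},{"dx":0,"dy":0,"dz":0,"roll":0,"fingers":0.45}]' 20
python3 st.py; python3 pic.py a3.png
```

```text
t: 3.78
eef_pos: [0.6032, 0.2195, 0.119]
orientation: [-0.0, 0.146, 0.989, 0.0]
force: [0.3, 0.1, -0.8]
opening: 0.0554
t 3.78 p [0.6032 0.2195 0.119 ] yaw_y 73.2 open 0.0554 F [ 0.3  0.1 -0.8] T [ 0.03  0.02 -0.08]
top 119 111
side 154 191
```

View pics/a3.png

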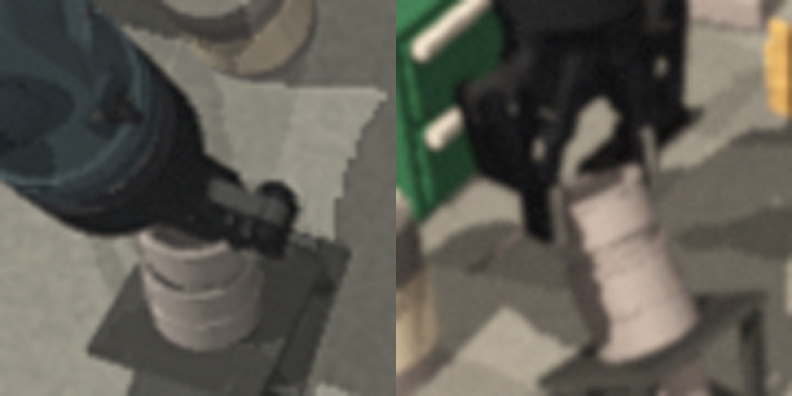

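```bash
python3 -m pendant '[{"dx":-0.28,"dy":0,"dz":-0.6,"roll":0,"fingers":0.45},{"dx":-0.28,"dy":0,"dz":-0.6,"roll":0,"fingers":0.45},{"dx":-0.28,"dy":0,"dz":-0.6,"roll":0,"fingers":0.45},{"dx":-0.28,"dy":0,"dz":-0.6,"roll":0,"fingers":0.45},{"dx":-0.28,"dy":0,"dz":-0.6,"roll":0,"fingers":0.45},{"dx":-0.28,"dy":0,"dz":-0.6,"roll":0,"fingers":0.45},{"dx":-0.28,"dy":0,"dz":-0.6,"roll":0,"fingers":0.45},{"dx":-0.28,"dy":0,"dz":-0.6,"roll":0,"fingers":0.45},{"dx":-0.28,"dy":0,"dz":-0.6,"roll":0,"fingers":0.45}]' 20
python3 st.py; python3 pic.py a4.png
```

```text
t: 4.63
eef_pos: [0.6276, 0.2121, 0.1738]
orientation: [0.0, 0.146, 0.989, 0.0]
force: [0.2, -0.4, -0.7]
opening: 0.0553
t 4.63 p [0.6276 0.2121 0.1738] yaw_y 73.2 open 0.0553 F [ 0.2 -0.4 -0.7] T [ 0.   -0.05 -0.02]
top 115 93
side 142 166
```

View pics/a4.png

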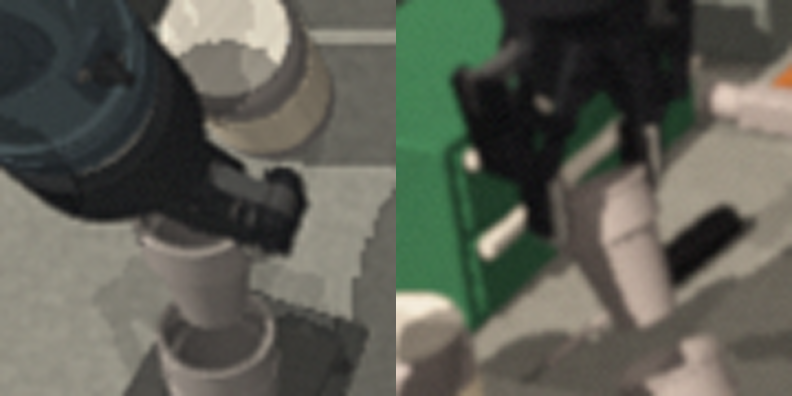

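```bash
python3 -m pendant '[{"dx":0,"dy":0,"dz":-1.2,"roll":-7,"fingers":0.45},{"dx":0,"dy":0,"dz":-1.2,"roll":-7,"fingers":0.45},{"dx":0,"dy":0,"dz":-1.2,"roll":-7,"fingers":0.45},{"dx":0,"dy":0,"dz":0,"roll":-7,"fingers":0.45},{"dx":0,"dy":0,"dz":0,"roll":-7,"fingers":0.45},{"dx":0,"dy":0,"dz":0,"roll":-7,"fingers":0.45},{"dx":0,"dy":0,"dz":0,"roll":-7,"fingers":0.45},{"dx":0,"dy":0,"dz":0,"roll":-7,"fingers":0.45},{"dx":0,"dy":0,"dz":0,"roll":-7,"fingers":0.45},{"dx":0,"dy":0,"dz":0,"roll":-7,"fingers":0.45}]' 20
python3 -m pendant '[{"dx":0,"dy":0,"dz":0,"roll":-7,"fingers":0.45},{"dx":0,"dy":0,"dz":0,"roll":-7,"fingers":0.45},{"dx":0,"dy":0,"dz":0,"roll":-6,"fingers":0.45},{"dx":0,"dy":0,"dz":0,"roll":0,"fingers":0.45},{"dx":0,"dy":0,"dz":0,"roll":0,"fingers":0.45}]' 20
python3 st.py .600 -.1805 .210
```

```text
t: 5.57
eef_pos: [0.6269, 0.2122, 0.2087]
orientation: [-0.0, -0.451, 0.893, 0.0]
force: [-0.2, -0.6, -1.3]
opening: 0.0554
t: 5.98
eef_pos: [0.627, 0.2122, 0.2088]
orientation: [-0.0, -0.595, 0.803, 0.0]
force: [0.7, -1.2, -0.6]
opening: 0.0554
t 5.98 p [0.627  0.2122 0.2088] yaw_y 163.1 open 0.0554 F [ 0.7 -1.2 -0.6] T [0.03 0.01 0.02]
tool delta cm [38.36 -8.85 -0.11]
```

```bash
python3 -m pendant '[{"dx":3.5,"dy":-0.8,"dz":0,"roll":-0.4,"fingers":0.45},{"dx":3.5,"dy":-0.8,"dz":0,"roll":0,"fingers":0.45},{"dx":3.5,"dy":-0.8,"dz":0,"roll":0,"fingers":0.45},{"dx":3.5,"dy":-0.8,"dz":0,"roll":0,"fingers":0.45},{"dx":3.5,"dy":-0.8,"dz":0,"roll":0,"fingers":0.45},{"dx":3.5,"dy":-0.8,"dz":0,"roll":0,"fingers":0.45},{"dx":3.5,"dy":-0.8,"dz":0,"roll":0,"fingers":0.45},{"dx":3.5,"dy":-0.8,"dz":0,"roll":0,"fingers":0.45},{"dx":3.5,"dy":-0.8,"dz":0,"roll":0,"fingers":0.45},{"dx":3.5,"dy":-0.8,"dz":0,"roll":0,"fingers":0.45}]' 20
python3 -m pendant '[{"dx":3.0,"dy":-0.8,"dz":0,"roll":0,"fingers":0.45},{"dx":0,"dy":0,"dz":0,"roll":0,"fingers":0.45},{"dx":0,"dy":0,"dz":0,"roll":0,"fingers":0.45},{"dx":0,"dy":0,"dz":0,"roll":0,"fingers":0.45}]' 20
python3 st.py .600 -.1805 .0935; python3 pic.py b1.png
```

```text
t: 6.82
eef_pos: [0.6046, -0.1477, 0.2092]
orientation: [0.0, -0.598, 0.801, 0.0]
force: [1.7, 0.1, -1.1]
opening: 0.0552
t: 7.15
eef_pos: [0.6042, -0.1768, 0.2089]
orientation: [0.0, -0.599, 0.801, 0.0]
force: [-0.5, 1.0, -1.1]
opening: 0.0553
t 7.15 p [ 0.6042 -0.1768  0.2089] yaw_y 163.5 open 0.0553 F [-0.5  1.  -1.1] T [ 0.03 -0.03  0.07]
tool delta cm [ 0.48  0.29 11.54]
top 311 104
side 218 90
```

View pics/b1.png

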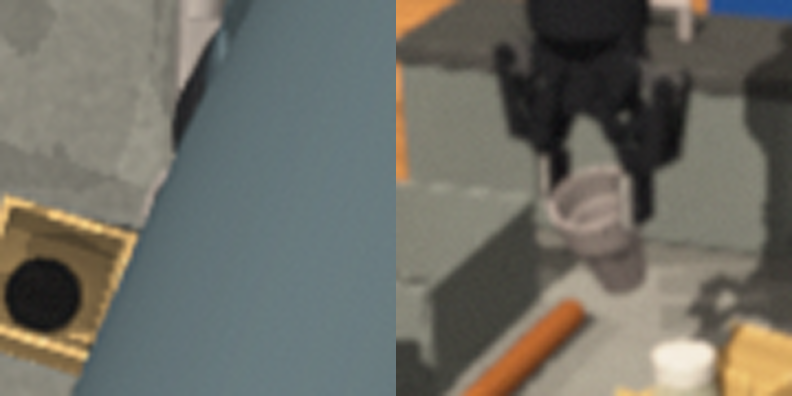

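```bash
python3 -m pendant '[{"dx":0.4,"dy":0.3,"dz":2.5,"roll":0,"fingers":0.45},{"dx":0,"dy":0,"dz":2.5,"roll":0,"fingers":0.45},{"dx":0,"dy":0,"dz":2.5,"roll":0,"fingers":0.45},{"dx":0,"dy":0,"dz":2.0,"roll":0,"fingers":0.45},{"dx":0,"dy":0,"dz":2.0,"roll":0,"fingers":0.45},{"dx":0,"dy":0,"dz":0,"roll":0,"fingers":0.45},{"dx":0,"dy":0,"dz":0,"roll":0,"fingers":0.45},{"dx":0,"dy":0,"dz":0,"roll":0,"fingers":0.45}]' 20
python3 st.py .600 -.1805 .0935; python3 pic.py b2.png
```

```text
t: 7.92
eef_pos: [0.6011, -0.1795, 0.0954]
orientation: [0.0, -0.6, 0.8, -0.001]
force: [0.2, -0.4, -0.8]
opening: 0.0554
t 7.92 p [ 0.6011 -0.1795  0.0954] yaw_y 163.7 open 0.0554 F [ 0.2 -0.4 -0.8] T [-0.    0.    0.02]
tool delta cm [0.12 0.08 0.19]
top 303 118
side 220 126
```

View pics/b2.png

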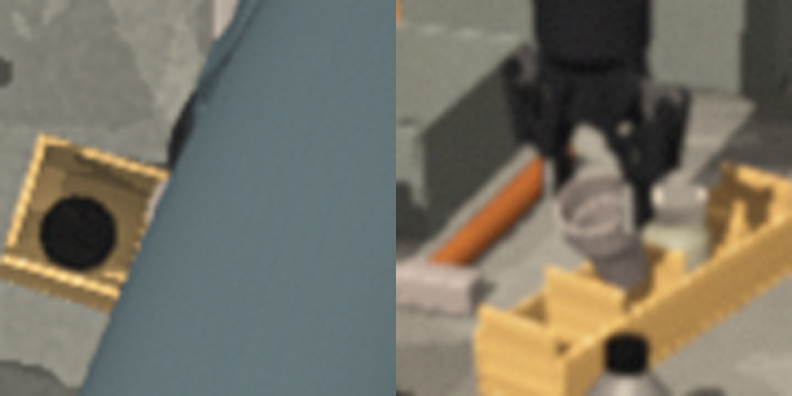

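```bash
python3 -m pendant '[{"dx":0.4,"dy":0.1,"dz":0.1,"roll":0.2,"fingers":0.45},{"dx":0.4,"dy":0,"dz":0,"roll":0,"fingers":0.45},{"dx":0.4,"dy":0,"dz":0,"roll":0,"fingers":0.45},{"dx":0.4,"dy":0,"dz":0,"roll":0,"fingers":0.45},{"dx":0,"dy":0,"dz":0,"roll":0,"fingers":0.45}]' 20
python3 st.py .5929 -.2045 .0935; python3 pic.py b3.png
```

```text
t: 8.43
eef_pos: [0.5951, -0.1958, 0.0936]
orientation: [0.001, -0.598, 0.802, -0.0]
force: [0.9, 3.2, 1.2]
opening: 0.0552
t 8.43 p [ 0.5951 -0.1958  0.0936] yaw_y 163.4 open 0.0552 F [0.9 3.2 1.2] T [ 0.73 -0.39  0.01]
tool delta cm [ 0.89 -0.04  0.01]
top 310 122
side 224 125
```

View pics/b3.png

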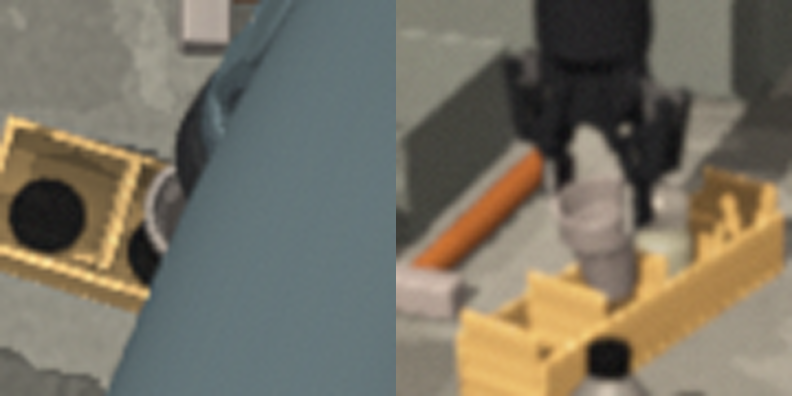

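```bash
python3 -m pendant '[{"dx":0.3,"dy":0,"dz":0,"roll":0,"fingers":0.45},{"dx":0.3,"dy":0,"dz":0,"roll":0,"fingers":0.45},{"dx":0.3,"dy":0,"dz":0,"roll":0,"fingers":0.45},{"dx":0,"dy":0,"dz":0,"roll":0,"fingers":0.45},{"dx":0,"dy":0,"dz":0,"roll":0,"fingers":0.45}]' 20
python3 st.py .5963 -.193 .0935; python3 pic.py b4.png
```

```text
t: 8.95
eef_pos: [0.5922, -0.2036, 0.0931]
orientation: [0.0, -0.598, 0.802, 0.0]
force: [1.8, 2.9, 1.1]
opening: 0.0554
t 8.95 p [ 0.5922 -0.2036  0.0931] yaw_y 163.4 open 0.0554 F [1.8 2.9 1.1] T [ 1.   -0.32 -0.02]
tool delta cm [-1.13 -0.09 -0.04]
top 313 123
side 226 124
```

View pics/b4.png

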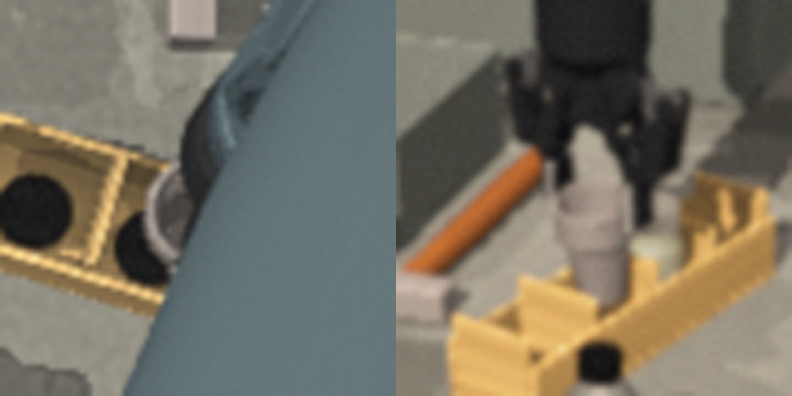

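```bash
cat > tilt.py <<'E'
from h import *
import sys
F=eyes.grab_frame("side"); s=ctrl.read_state(); p=s["eef_pos"]; P=pts(F)
u=np.array([.2836,.959,0]);w=np.array([.959,-.2836,0])
d=P-p; U=d@u*1000; W=d@w*1000; Z=P[...,2]*1000
m=(abs(W)<12)&(U>5)&(U<45)&(Z>66)&(Z<p[2]*1000+35)
zs=Z[m];us=U[m]
for lo in range(40,140,4):
    k=(zs>=lo)&(zs<lo+4)
    if k.sum()>2: print(lo+2,k.sum(),np.median(us[k]).round(1),us[k].max().round(1))
# second set: body below
E
python3 tilt.py
```

```text
70 8 17.2 22.7
74 9 21.0 23.2
78 4 21.4 25.9
82 7 24.2 27.4
86 3 25.3 27.9
90 7 28.1 29.3
94 6 26.6 30.2
98 11 27.2 31.1
102 7 29.0 30.3
106 7 29.0 31.2
110 8 30.5 33.7
```

```bash
python3 -m pendant '[{"dx":0.3,"dy":0,"dz":0,"roll":0,"fingers":0.45},{"dx":0,"dy":0,"dz":0,"roll":0,"fingers":0.45},{"dx":0,"dy":0,"dz":0,"roll":0,"fingers":0.45},{"dx":-0.7,"dy":-0.1,"dz":0,"roll":0,"fingers":0.45},{"dx":-0.7,"dy":0,"dz":0,"roll":0,"fingers":0.45},{"dx":0,"dy":0,"dz":0,"roll":0,"fingers":0.45},{"dx":0,"dy":0,"dz":0,"roll":0,"fingers":0.45},{"dx":0,"dy":0,"dz":0,"roll":0,"fingers":0.45}]' 20
python3 st.py .5963 -.193 .0575; python3 tilt.py; python3 pic.py b5.png
```

```text
t: 9.77
eef_pos: [0.596, -0.1938, 0.0928]
orientation: [-0.001, -0.598, 0.802, -0.0]
force: [0.1, 0.5, -0.9]
opening: 0.0554
t 9.77 p [ 0.596  -0.1938  0.0928] yaw_y 163.4 open 0.0554 F [ 0.1  0.5 -0.9] T [0.01 0.02 0.03]
tool delta cm [-0.09 -0.    3.53]
66 7 22.7 36.2
70 7 21.8 25.2
74 9 21.8 22.7
78 8 22.6 25.1
82 7 23.6 27.1
86 4 25.3 28.3
90 8 29.1 30.8
94 6 28.6 33.7
98 8 30.4 32.7
102 7 31.5 33.0
106 11 30.2 33.2
110 6 31.4 34.6
114 3 30.6 32.9
top 309 121
side 224 126
```

View pics/b5.png

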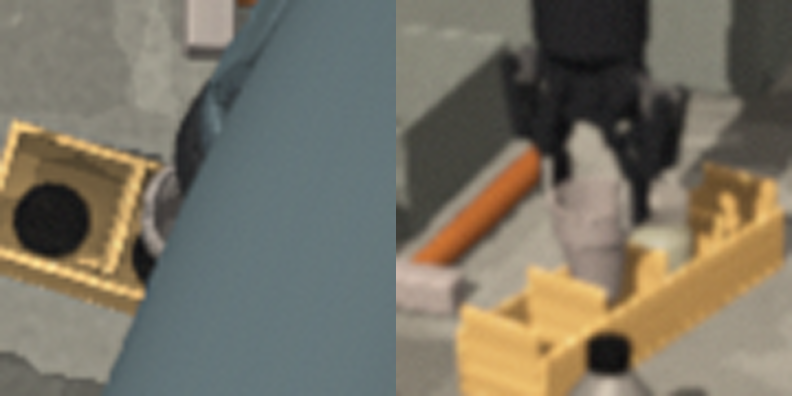

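```bash
python3 -m pendant '[{"dx":0,"dy":0,"dz":0.8,"roll":0,"fingers":0.45},{"dx":0,"dy":0,"dz":0.8,"roll":0,"fingers":0.45},{"dx":0,"dy":0,"dz":0.6,"roll":0,"fingers":0.45},{"dx":0,"dy":0,"dz":0.6,"roll":0,"fingers":0.45},{"dx":0,"dy":0,"dz":0,"roll":0,"fingers":0.45},{"dx":0,"dy":0,"dz":0,"roll":0,"fingers":0.45}]' 20
python3 st.py .5963 -.193 .0575; python3 pic.py b6.png
```

```text
t: 10.42
eef_pos: [0.5956, -0.1933, 0.0642]
orientation: [-0.0, -0.598, 0.802, 0.001]
force: [-0.7, -0.3, -0.6]
opening: 0.0556
t 10.42 p [ 0.5956 -0.1933  0.0642] yaw_y 163.4 open 0.0556 F [-0.7 -0.3 -0.6] T [ 0.02 -0.05  0.  ]
tool delta cm [-0.05 -0.06  0.67]
top 307 124
side 224 134
```

View pics/b6.png

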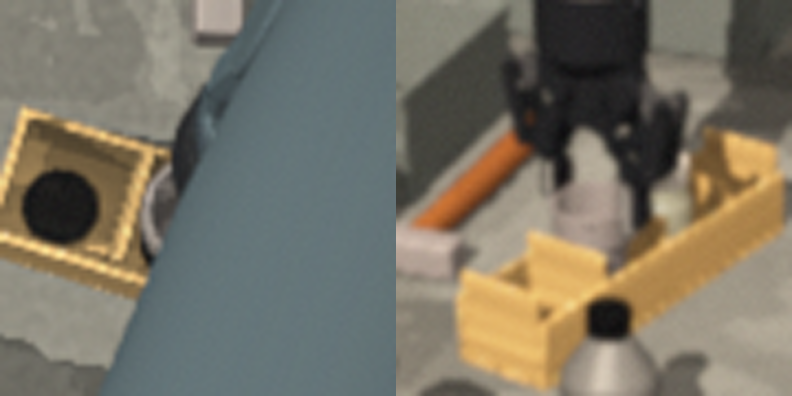

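```bash
python3 -m pendant '[{"dx":0,"dy":0,"dz":0.2,"roll":0,"fingers":0.45},{"dx":0,"dy":0,"dz":0.2,"roll":0,"fingers":0.45},{"dx":0,"dy":0,"dz":0.15,"roll":0,"fingers":0.45},{"dx":0,"dy":0,"dz":0,"roll":0,"fingers":0.45},{"dx":0,"dy":0,"dz":0,"roll":0,"fingers":0.45}]' 20
python3 st.py .5963 -.193 .0575
```

```text
t: 10.93
eef_pos: [0.5962, -0.1935, 0.0595]
orientation: [-0.0, -0.598, 0.802, 0.0]
force: [-0.7, -0.4, -1.8]
opening: 0.0554
t 10.93 p [ 0.5962 -0.1935  0.0595] yaw_y 163.4 open 0.0554 F [-0.7 -0.4 -1.8] T [ 0.05  0.02 -0.02]
tool delta cm [-0.05  0.    0.2 ]
```

```bash
python3 -m pendant '[{"dx":0,"dy":0,"dz":0.15,"roll":0,"fingers":0.45},{"dx":0,"dy":0,"dz":0.15,"roll":0,"fingers":0.45},{"dx":0,"dy":0,"dz":0.1,"roll":0,"fingers":0.45},{"dx":0,"dy":0,"dz":0,"roll":0,"fingers":0.45}]' 20
python3 st.py .5963 -.193 .0575
python3 - <<'E'
from h import *
F=eyes.grab_frame("side");p=ctrl.read_state()["eef_pos"];P=pts(F);d=np.hypot(P[...,0]-p[0],P[...,1]-p[1])
m=(d<.034)&(P[...,2]<.095)&(P[...,2]>.06)&(F["frame"].min(-1)>95); print(np.sort(P[m][:,2])[::-1][:25].round(4))
E
```

```text
t: 11.27
eef_pos: [0.5965, -0.194, 0.0576]
orientation: [0.0, -0.598, 0.802, -0.001]
force: [-3.6, 1.0, 10.7]
opening: 0.0554
t 11.27 p [ 0.5965 -0.194   0.0576] yaw_y 163.4 open 0.0554 F [-3.6  1.  10.7] T [0.3  0.92 0.04]
tool delta cm [-0.08  0.05  0.01]
[0.0926 0.0905 0.0897 0.0894 0.0884 0.083  0.0829 0.0826 0.0814 0.0811
 0.0807 0.0807 0.0805 0.0805 0.0803 0.0798 0.0798 0.0793 0.0791 0.079
 0.0788 0.0785 0.0784 0.0782 0.0779]
```

```bash
python3 -m pendant '[{"dx":0,"dy":0,"dz":-0.1,"roll":0,"fingers":0.3},{"dx":0,"dy":0,"dz":0,"roll":0,"fingers":0.2},{"dx":0,"dy":0,"dz":0,"roll":0,"fingers":0},{"dx":0,"dy":0,"dz":0,"roll":0,"fingers":0},{"dx":0,"dy":0,"dz":0,"roll":0,"fingers":0},{"dx":0,"dy":0,"dz":-1.5,"roll":0,"fingers":0},{"dx":0,"dy":0,"dz":-3,"roll":0,"fingers":0},{"dx":0,"dy":0,"dz":-3.5,"roll":0,"fingers":0},{"dx":0,"dy":0,"dz":-3.5,"roll":0,"fingers":0},{"dx":0,"dy":0,"dz":-3.5,"roll":0,"fingers":0}]' 20
python3 st.py; python3 - <<'E'
from h import *
g=eyes.grab_frame("side");crop(g,"c1.png",230,150,100,80,7)
P=pts(g);d=np.hypot(P[...,0]-.5963,P[...,1]+.193)
m=(d<.036)&(P[...,2]<.095)&(P[...,2]>.06)&(g["frame"].min(-1)>95); print(np.sort(P[m][:,2])[::-1][:15].round(4))
E
```

```text
t: 12.15
eef_pos: [0.5959, -0.1933, 0.2077]
orientation: [-0.0, -0.598, 0.802, 0.0]
force: [0.9, -1.1, 0.4]
opening: 0.0851
t 12.15 p [ 0.5959 -0.1933  0.2077] yaw_y 163.4 open 0.0851 F [ 0.9 -1.1  0.4] T [-0.05 -0.06  0.01]
[0.0805 0.0796 0.0796 0.0793 0.0789 0.0788 0.0788 0.0788 0.0787 0.0787
 0.0785 0.0785 0.0785 0.0784 0.0783]
```

View pics/c1.png

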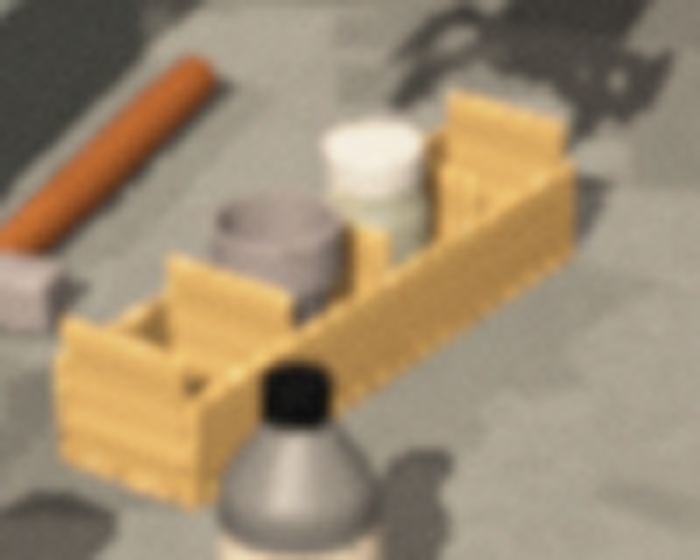

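```bash
python3 st.py .5885 .2243 .15
```

```text
t 12.2 p [ 0.5992 -0.1948  0.2161] yaw_y 163.4 open 0.0855 F [ 0.8 -0.1  4.2] T [-0.06 -0.07  0.01]
tool delta cm [-39.87  13.05   6.42]
```

```bash
python3 -m pendant '[{"dx":-3.6,"dy":1.18,"dz":0,"roll":0,"fingers":0},{"dx":-3.6,"dy":1.18,"dz":0,"roll":0,"fingers":0},{"dx":-3.6,"dy":1.18,"dz":0,"roll":0,"fingers":0},{"dx":-3.6,"dy":1.18,"dz":0,"roll":0,"fingers":0},{"dx":-3.6,"dy":1.18,"dz":0,"roll":0,"fingers":0},{"dx":-3.6,"dy":1.18,"dz":0,"roll":0,"fingers":0},{"dx":-3.6,"dy":1.18,"dz":0,"roll":0,"fingers":0},{"dx":-3.6,"dy":1.18,"dz":0,"roll":0,"fingers":0},{"dx":-3.6,"dy":1.18,"dz":0,"roll":0,"fingers":0},{"dx":-3.6,"dy":1.18,"dz":0,"roll":0,"fingers":0}]' 20
python3 -m pendant '[{"dx":-3.4,"dy":1.0,"dz":0,"roll":7,"fingers":0},{"dx":0,"dy":0,"dz":0,"roll":7,"fingers":0},{"dx":0,"dy":0,"dz":0,"roll":7,"fingers":0},{"dx":0,"dy":0,"dz":0,"roll":7,"fingers":0},{"dx":0,"dy":0,"dz":0,"roll":7,"fingers":0},{"dx":0,"dy":0,"dz":0,"roll":7,"fingers":0},{"dx":0,"dy":0,"dz":0,"roll":7,"fingers":0},{"dx":0,"dy":0,"dz":0,"roll":7,"fingers":0},{"dx":0,"dy":0,"dz":0,"roll":7,"fingers":0},{"dx":0,"dy":0,"dz":0,"roll":7,"fingers":0}]' 20
python3 -m pendant '[{"dx":0,"dy":0,"dz":0,"roll":7,"fingers":0},{"dx":0,"dy":0,"dz":0,"roll":7,"fingers":0},{"dx":0,"dy":0,"dz":0,"roll":6,"fingers":0},{"dx":0,"dy":0,"dz":0,"roll":0,"fingers":0},{"dx":0,"dy":0,"dz":0,"roll":0,"fingers":0},{"dx":0,"dy":0,"dz":0,"roll":0,"fingers":0}]' 20
python3 st.py .5885 .2243 .0868; python3 pic.py d1.png
```

```text
t: 13.03
eef_pos: [0.5855, 0.187, 0.2063]
orientation: [0.0, -0.598, 0.802, 0.0]
force: [1.1, 0.6, -0.1]
opening: 0.0852
t: 13.87
eef_pos: [0.5859, 0.2206, 0.2061]
orientation: [-0.0, -0.027, 1.0, -0.0]
force: [-0.4, 0.4, 0.4]
opening: 0.0855
t: 14.37
eef_pos: [0.5859, 0.2206, 0.2064]
orientation: [-0.0, 0.143, 0.99, -0.0]
force: [-0.2, -0.1, -0.8]
opening: 0.0852
t 14.37 p [0.5859 0.2206 0.2064] yaw_y 73.6 open 0.0852 F [-0.2 -0.1 -0.8] T [-0.02  0.   -0.02]
tool delta cm [-0.14  0.43 11.96]
top 105 110
side 156 158
```

View pics/d1.png

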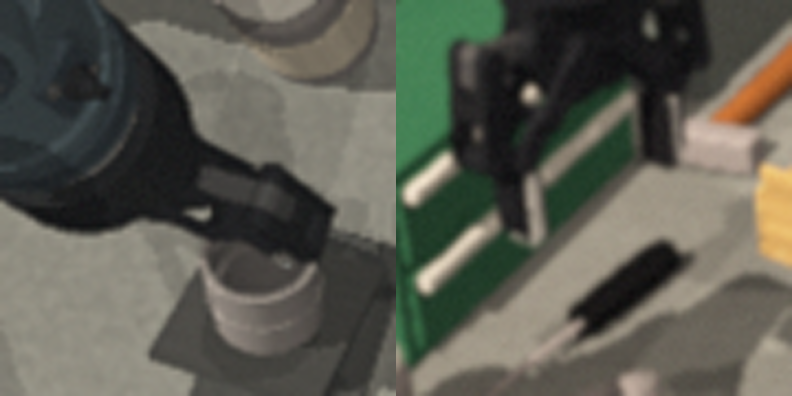

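```bash
python3 -m pendant '[{"dx":-0.2,"dy":0.4,"dz":2,"roll":0.4,"fingers":0},{"dx":0,"dy":0,"dz":2.5,"roll":0,"fingers":0},{"dx":0,"dy":0,"dz":2.5,"roll":0,"fingers":0},{"dx":0,"dy":0,"dz":2.5,"roll":0,"fingers":0},{"dx":0,"dy":0,"dz":2.4,"roll":0,"fingers":0},{"dx":0,"dy":0,"dz":0,"roll":0,"fingers":0},{"dx":0,"dy":0,"dz":0,"roll":0,"fingers":0},{"dx":0,"dy":0,"dz":0,"roll":0,"fingers":0}]' 20
python3 st.py .5885 .2243 .0868; python3 pic.py d2.png
```

```text
t: 15.13
eef_pos: [0.5899, 0.224, 0.089]
orientation: [0.001, 0.147, 0.989, 0.0]
force: [1.3, -0.3, -0.3]
opening: 0.0853
t 15.13 p [0.5899 0.224  0.089 ] yaw_y 73.0 open 0.0853 F [ 1.3 -0.3 -0.3] T [ 0.06 -0.03  0.01]
tool delta cm [ 0.14 -0.02  0.22]
top 120 120
side 159 204
```

View pics/d2.png

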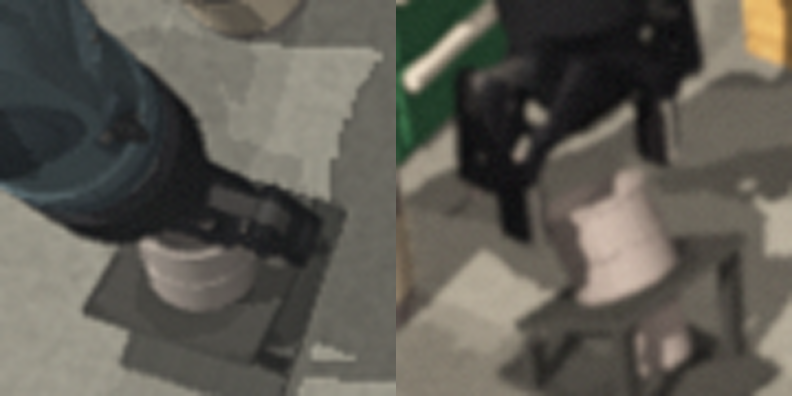

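Same geometry as before, one cup lower. Close and lift 12 mm.

```bash
python3 -m pendant '[{"dx":0.1,"dy":0,"dz":0,"roll":0,"fingers":0.3},{"dx":0,"dy":0,"dz":0,"roll":0,"fingers":0.3},{"dx":0,"dy":0,"dz":0,"roll":0,"fingers":0.45},{"dx":0,"dy":0,"dz":0,"roll":0,"fingers":0.45},{"dx":0,"dy":0,"dz":0,"roll":0,"fingers":0.45},{"dx":0,"dy":0,"dz":0,"roll":0,"fingers":0.45}]' 20
python3 st.py
python3 -m pendant '[{"dx":-0.17,"dy":0,"dz":-0.36,"roll":0,"fingers":0.45},{"dx":-0.17,"dy":0,"dz":-0.36,"roll":0,"fingers":0.45},{"dx":-0.17,"dy":0,"dz":-0.36,"roll":0,"fingers":0.45},{"dx":0,"dy":0,"dz":0,"roll":0,"fingers":0.45},{"dx":0,"dy":0,"dz":0,"roll":0,"fingers":0.45}]' 20
python3 st.py; python3 pic.py d3.png
```

```text
t: 15.73
eef_pos: [0.589, 0.2243, 0.0888]
orientation: [0.001, 0.148, 0.989, 0.0]
force: [-0.4, 0.2, 6.8]
opening: 0.0559
t 15.73 p [0.589  0.2243 0.0888] yaw_y 73.0 open 0.0559 F [-0.4  0.2  6.8] T [-0.03  0.02 -0.03]
t: 16.15
eef_pos: [0.5933, 0.2226, 0.0985]
orientation: [0.0, 0.148, 0.989, 0.0]
force: [-0.3, 0.1, -1.2]
opening: 0.0554
t 16.15 p [0.5933 0.2226 0.0985] yaw_y 73.0 open 0.0554 F [-0.3  0.1 -1.2] T [ 0.03  0.03 -0.04]
top 120 118
side 158 200
```

View pics/d3.png

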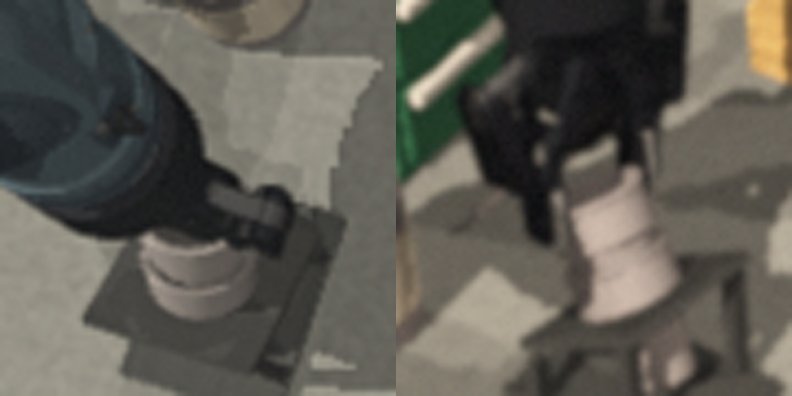

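```bash
python3 -m pendant '[{"dx":-0.28,"dy":0,"dz":-0.6,"roll":0,"fingers":0.45},{"dx":-0.28,"dy":0,"dz":-0.6,"roll":0,"fingers":0.45},{"dx":-0.28,"dy":0,"dz":-0.6,"roll":0,"fingers":0.45},{"dx":-0.28,"dy":0,"dz":-0.6,"roll":0,"fingers":0.45},{"dx":-0.28,"dy":0,"dz":-0.6,"roll":0,"fingers":0.45},{"dx":-0.28,"dy":0,"dz":-0.6,"roll":0,"fingers":0.45},{"dx":-0.28,"dy":0,"dz":-0.6,"roll":0,"fingers":0.45},{"dx":-0.28,"dy":0,"dz":-0.6,"roll":0,"fingers":0.45},{"dx":-0.28,"dy":0,"dz":-0.6,"roll":0,"fingers":0.45},{"dx":-0.14,"dy":0,"dz":-0.3,"roll":0,"fingers":0.45}]' 20
python3 -m pendant '[{"dx":0,"dy":0,"dz":-1.8,"roll":-2,"fingers":0.45},{"dx":0,"dy":0,"dz":-1.8,"roll":-7,"fingers":0.45},{"dx":0,"dy":0,"dz":-1.8,"roll":-7,"fingers":0.45},{"dx":0,"dy":0,"dz":0,"roll":-7,"fingers":0.45},{"dx":0,"dy":0,"dz":0,"roll":-7,"fingers":0.45},{"dx":0,"dy":0,"dz":0,"roll":-7,"fingers":0.45},{"dx":0,"dy":0,"dz":0,"roll":-7,"fingers":0.45},{"dx":0,"dy":0,"dz":0,"roll":-7,"fingers":0.45},{"dx":0,"dy":0,"dz":0,"roll":-7,"fingers":0.45},{"dx":0,"dy":0,"dz":0,"roll":-7,"fingers":0.45}]' 20
python3 -m pendant '[{"dx":0,"dy":0,"dz":0,"roll":-7,"fingers":0.45},{"dx":0,"dy":0,"dz":0,"roll":-7,"fingers":0.45},{"dx":0,"dy":0,"dz":0,"roll":-7,"fingers":0.45},{"dx":0,"dy":0,"dz":0,"roll":-4.5,"fingers":0.45},{"dx":0,"dy":0,"dz":0,"roll":0,"fingers":0.45},{"dx":0,"dy":0,"dz":0,"roll":0,"fingers":0.45}]' 20
python3 st.py .6192 -.115 .210;python3 pic.py d4.png
```

```text
t: 17.08
eef_pos: [0.6193, 0.2148, 0.1566]
orientation: [0.001, 0.148, 0.989, 0.0]
force: [0.3, -0.6, -0.2]
opening: 0.0558
t: 17.92
eef_pos: [0.6184, 0.2149, 0.2094]
orientation: [-0.0, -0.41, 0.912, 0.0]
force: [0.8, 0.1, -0.7]
opening: 0.0555
t: 18.42
eef_pos: [0.6184, 0.2148, 0.2094]
orientation: [-0.0, -0.598, 0.802, 0.0]
force: [0.0, -0.1, -0.2]
opening: 0.0552
t 18.42 p [0.6184 0.2148 0.2094] yaw_y 163.4 open 0.0552 F [ 0.  -0.1 -0.2] T [-0.02  0.01  0.03]
tool delta cm [31.59 -9.5  -0.06]
top 108 93
side 144 153
```

View pics/d4.png

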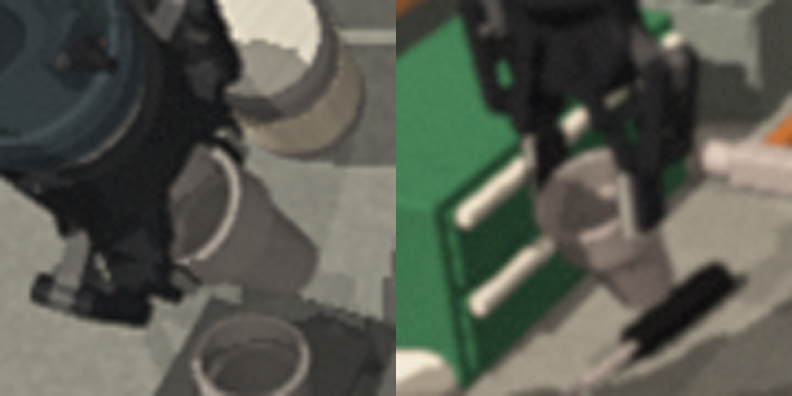

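```bash
python3 tilt.py
sed -i 's/^for lo in.*/zs=zs-p[2]*1000\nfor lo in range(-60,40,5):/; s/lo+4)/lo+5)/; s/print(lo+2/print(lo+2.5/; s/(U>5)&(U<45)/(U>-30)\&(U<55)/' tilt.py; python3 tilt.py
```

```text
-47.5 11 -12.2 -8.5
-42.5 10 -9.2 -5.9
-37.5 8 -5.1 -1.0
-32.5 8 -1.0 0.3
-27.5 6 2.8 4.2
-22.5 9 6.1 10.0
-12.5 10 18.0 19.6
-7.5 8 21.0 22.5
-2.5 10 22.4 24.8
2.5 9 24.5 27.2
7.5 19 26.5 29.5
17.5 4 -22.3 -20.8
22.5 3 -21.0 -20.6
27.5 5 -18.3 -16.5
```

```bash
python3 -m pendant '[{"dx":3.5,"dy":-1.05,"dz":0,"roll":0,"fingers":0.45},{"dx":3.5,"dy":-1.05,"dz":0,"roll":0,"fingers":0.45},{"dx":3.5,"dy":-1.05,"dz":0,"roll":0,"fingers":0.45},{"dx":3.5,"dy":-1.05,"dz":0,"roll":0,"fingers":0.45},{"dx":3.5,"dy":-1.05,"dz":0,"roll":0,"fingers":0.45},{"dx":3.5,"dy":-1.05,"dz":0,"roll":0,"fingers":0.45},{"dx":3.5,"dy":-1.05,"dz":0,"roll":0,"fingers":0.45},{"dx":3.5,"dy":-1.05,"dz":0,"roll":0,"fingers":0.45},{"dx":3.5,"dy":-1.05,"dz":0,"roll":0,"fingers":0.45}]' 20
python3 -m pendant '[{"dx":0,"dy":0,"dz":0,"roll":0,"fingers":0.45},{"dx":0,"dy":0,"dz":0,"roll":0,"fingers":0.45},{"dx":0,"dy":0,"dz":0,"roll":0,"fingers":0.45},{"dx":0,"dy":0,"dz":0,"roll":0,"fingers":0.45}]' 20
python3 st.py .6192 -.115 .0935
```

```text
t: 19.37
eef_pos: [0.6195, -0.1158, 0.2096]
orientation: [0.0, -0.598, 0.801, -0.0]
force: [0.1, -0.4, 0.6]
opening: 0.0557
t: 19.7
eef_pos: [0.6197, -0.1129, 0.2094]
orientation: [0.0, -0.599, 0.801, 0.0]
force: [-0.5, 0.0, -0.3]
opening: 0.0553
t 19.7 p [ 0.6197 -0.1129  0.2094] yaw_y 163.6 open 0.0553 F [-0.5  0.  -0.3] T [0.06 0.03 0.01]
tool delta cm [ 0.22 -0.02 11.59]
```

```bash
python3 -m pendant '[{"dx":0.1,"dy":0,"dz":2.5,"roll":0,"fingers":0.45},{"dx":0,"dy":0,"dz":2.5,"roll":0,"fingers":0.45},{"dx":0,"dy":0,"dz":2.5,"roll":0,"fingers":0.45},{"dx":0,"dy":0,"dz":2.0,"roll":0,"fingers":0.45},{"dx":0,"dy":0,"dz":2.1,"roll":0,"fingers":0.45},{"dx":0,"dy":0,"dz":0,"roll":0,"fingers":0.45},{"dx":0,"dy":0,"dz":0,"roll":0,"fingers":0.45},{"dx":0,"dy":0,"dz":0,"roll":0,"fingers":0.45}]' 20
python3 st.py .6155 -.1275 .0935; python3 pic.py e2.png
```

```text
t: 20.37
eef_pos: [0.6202, -0.1142, 0.0947]
orientation: [0.001, -0.599, 0.801, -0.001]
force: [-0.8, 0.5, -0.5]
opening: 0.0555
t 20.37 p [ 0.6202 -0.1142  0.0947] yaw_y 163.6 open 0.0555 F [-0.8  0.5 -0.5] T [-0.05  0.02 -0.03]
tool delta cm [1.41 0.08 0.12]
top 273 109
side 205 135
```

View pics/e2.png

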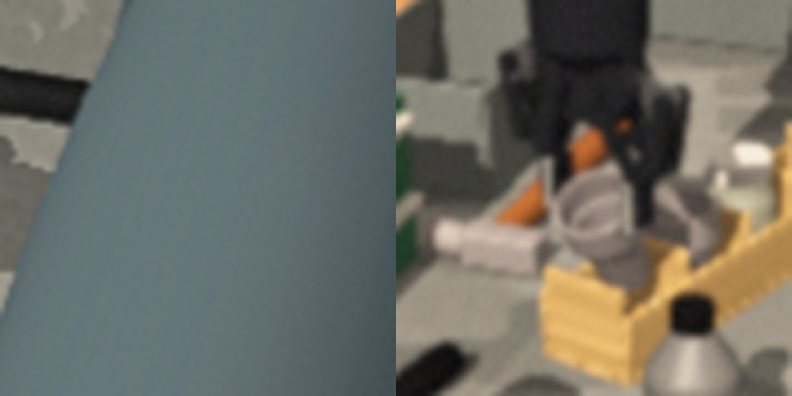

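```bash
python3 -m pendant '[{"dx":0.4,"dy":0.08,"dz":0.05,"roll":0.1,"fingers":0.45},{"dx":0.4,"dy":0,"dz":0,"roll":0,"fingers":0.45},{"dx":0.4,"dy":0,"dz":0,"roll":0,"fingers":0.45},{"dx":0.4,"dy":0,"dz":0,"roll":0,"fingers":0.45},{"dx":0.4,"dy":0,"dz":0,"roll":0,"fingers":0.45},{"dx":0.4,"dy":0,"dz":0,"roll":0,"fingers":0.45},{"dx":0.4,"dy":0,"dz":0,"roll":0,"fingers":0.45},{"dx":0,"dy":0,"dz":0,"roll":0,"fingers":0.45},{"dx":0,"dy":0,"dz":0,"roll":0,"fingers":0.45}]' 20
python3 st.py .6155 -.1275 .0935; python3 tilt.py; python3 pic.py e3.png
```

```text
t: 21.22
eef_pos: [0.6107, -0.1419, 0.093]
orientation: [0.0, -0.598, 0.802, -0.0]
force: [0.8, 4.3, 2.6]
opening: 0.0555
t 21.22 p [ 0.6107 -0.1419  0.093 ] yaw_y 163.4 open 0.0555 F [0.8 4.3 2.6] T [ 0.82 -0.26 -0.  ]
tool delta cm [-1.52 -0.05 -0.05]
-27.5 4 -2.4 53.7
-22.5 10 21.5 24.4
-17.5 8 24.0 27.4
-12.5 12 24.0 27.8
-7.5 4 27.3 29.7
-2.5 15 30.0 31.1
2.5 14 26.1 29.8
7.5 17 27.2 35.0
12.5 13 -15.2 33.6
17.5 20 30.4 34.7
22.5 5 -17.1 29.2
top 285 114
side 212 132
```

View pics/e3.png

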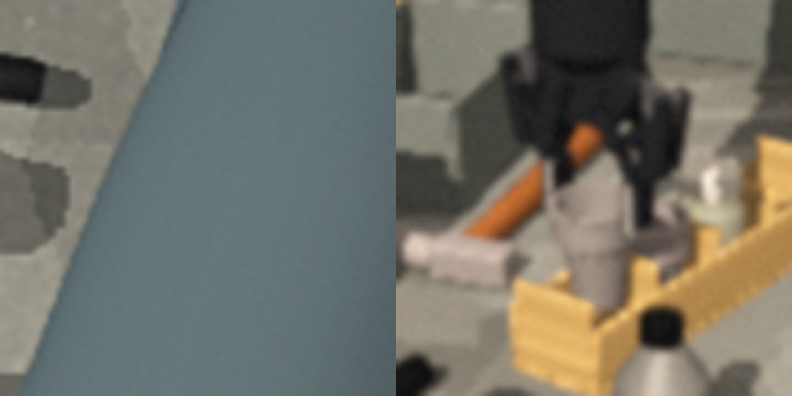

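```bash
python3 -m pendant '[{"dx":-0.75,"dy":-0.05,"dz":0,"roll":0,"fingers":0.45},{"dx":-0.75,"dy":0,"dz":0,"roll":0,"fingers":0.45},{"dx":0,"dy":0,"dz":0,"roll":0,"fingers":0.45},{"dx":0,"dy":0,"dz":0,"roll":0,"fingers":0.45},{"dx":0,"dy":0,"dz":0,"roll":0,"fingers":0.45},{"dx":0,"dy":0,"dz":0,"roll":0,"fingers":0.45}]' 20
python3 st.py .6155 -.1275 .0575; python3 tilt.py; python3 pic.py e4.png
```

```text
t: 21.87
eef_pos: [0.6153, -0.1275, 0.0927]
orientation: [-0.0, -0.598, 0.802, -0.0]
force: [-0.1, 0.6, -0.4]
opening: 0.0554
t 21.87 p [ 0.6153 -0.1275  0.0927] yaw_y 163.4 open 0.0554 F [-0.1  0.6 -0.4] T [ 0.01  0.01 -0.  ]
tool delta cm [-0.01 -0.02  3.52]
-27.5 5 19.8 22.5
-22.5 6 22.2 23.9
-17.5 10 24.2 29.0
-12.5 10 24.3 27.0
-7.5 3 28.4 31.6
-2.5 15 28.4 33.4
2.5 13 30.0 34.7
7.5 17 29.5 33.1
12.5 19 28.3 33.6
17.5 18 26.5 37.6
22.5 6 -19.6 36.3
top 279 112
side 209 134
```

View pics/e4.png

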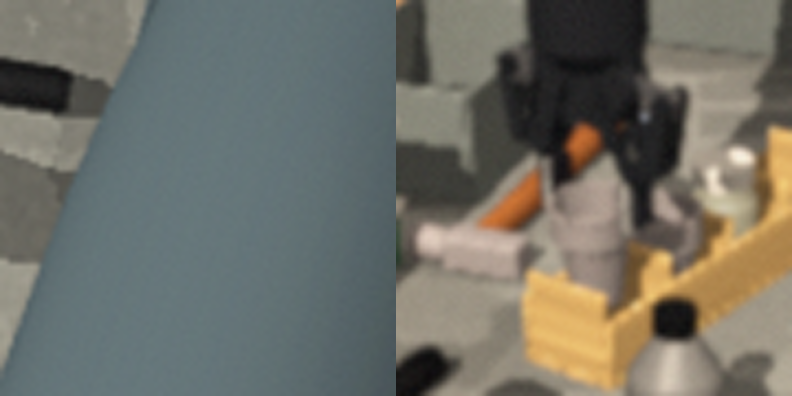

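Upright within a few degrees and centred; lower.

```bash
python3 -m pendant '[{"dx":0.05,"dy":0,"dz":0.8,"roll":0,"fingers":0.45},{"dx":0,"dy":0,"dz":0.8,"roll":0,"fingers":0.45},{"dx":0,"dy":0,"dz":0.6,"roll":0,"fingers":0.45},{"dx":0,"dy":0,"dz":0.6,"roll":0,"fingers":0.45},{"dx":0,"dy":0,"dz":0,"roll":0,"fingers":0.45},{"dx":0,"dy":0,"dz":0,"roll":0,"fingers":0.45}]' 20
python3 st.py .6155 -.1275 .0575
python3 -m pendant '[{"dx":0,"dy":0,"dz":0.2,"roll":0,"fingers":0.45},{"dx":0,"dy":0,"dz":0.2,"roll":0,"fingers":0.45},{"dx":0,"dy":0,"dz":0.1,"roll":0,"fingers":0.45},{"dx":0,"dy":0,"dz":0,"roll":0,"fingers":0.45},{"dx":0,"dy":0,"dz":0,"roll":0,"fingers":0.45}]' 20
python3 st.py .6155 -.1275 .0575
```

```text
t: 22.52
eef_pos: [0.6145, -0.1277, 0.0639]
orientation: [-0.001, -0.598, 0.802, 0.001]
force: [-0.6, -0.4, -0.3]
opening: 0.0552
t 22.52 p [ 0.6145 -0.1277  0.0639] yaw_y 163.4 open 0.0552 F [-0.6 -0.4 -0.3] T [-0.05  0.05  0.  ]
tool delta cm [-0.04 -0.09  0.64]
t: 22.93
eef_pos: [0.6155, -0.1281, 0.06]
orientation: [0.0, -0.598, 0.802, -0.0]
force: [-0.1, -1.0, -0.3]
opening: 0.0558
t 22.93 p [ 0.6155 -0.1281  0.06  ] yaw_y 163.4 open 0.0558 F [-0.1 -1.  -0.3] T [-0.34  0.05  0.02]
tool delta cm [-0.06  0.01  0.25]
```

```bash
python3 -m pendant '[{"dx":0,"dy":0,"dz":0.15,"roll":0,"fingers":0.45},{"dx":0,"dy":0,"dz":0.1,"roll":0,"fingers":0.45},{"dx":0,"dy":0,"dz":0.1,"roll":0,"fingers":0.45},{"dx":0,"dy":0,"dz":0,"roll":0,"fingers":0.45}]' 20
python3 st.py .6155 -.1275 .0575
```

```text
t: 23.27
eef_pos: [0.6156, -0.1282, 0.0582]
orientation: [0.0, -0.598, 0.802, -0.001]
force: [-3.4, -1.6, 10.0]
opening: 0.0553
t 23.27 p [ 0.6156 -0.1282  0.0582] yaw_y 163.4 open 0.0553 F [-3.4 -1.6 10. ] T [-0.12  0.89  0.08]
tool delta cm [-0.07  0.03  0.07]
```

```bash
python3 -m pendant '[{"dx":0,"dy":0,"dz":-0.1,"roll":0,"fingers":0.3},{"dx":0,"dy":0,"dz":0,"roll":0,"fingers":0.2},{"dx":0,"dy":0,"dz":0,"roll":0,"fingers":0},{"dx":0,"dy":0,"dz":0,"roll":0,"fingers":0},{"dx":0,"dy":0,"dz":0,"roll":0,"fingers":0},{"dx":0,"dy":0,"dz":-1.5,"roll":0,"fingers":0},{"dx":0,"dy":0,"dz":-3,"roll":0,"fingers":0},{"dx":0,"dy":0,"dz":-3.5,"roll":0,"fingers":0},{"dx":0,"dy":0,"dz":-3.5,"roll":0,"fingers":0},{"dx":0,"dy":0,"dz":-3.5,"roll":0,"fingers":0}]' 20
cat > seat.py <<'E'
from h import *
import sys
g=eyes.grab_frame("side");crop(g,sys.argv[1],220,140,110,90,7); P=pts(g)
for n,x,y in(("A",.6155,-.1275),("B",.5963,-.193),("D",.5577,-.3237)):
    d=np.hypot(P[...,0]-x,P[...,1]-y)
    m=(d<.036)&(P[...,2]<.1)&(P[...,2]>.068); q=P[m]; im=g["frame"].astype(int)[m]; q=q[(im[:,0]-im[:,2])<40]
    if len(q)>20: print(n,len(q),np.sort(q[:,2])[::-1][:12:2].round(4))
E
python3 seat.py e5.png; python3 st.py .5805 .2272 .2
```

```text
t: 24.1
eef_pos: [0.6148, -0.1275, 0.2085]
orientation: [-0.0, -0.598, 0.802, 0.0]
force: [1.7, -0.2, 0.2]
opening: 0.0854
A 141 [0.0808 0.0803 0.0802 0.0798 0.0796 0.079 ]
B 131 [0.0809 0.0801 0.0798 0.0796 0.0792 0.0791]
t 24.15 p [ 0.6182 -0.1286  0.2169] yaw_y 163.4 open 0.0853 F [ 1.1 -0.8  4.4] T [-0.07 -0.09  0.02]
tool delta cm [-33.03  13.78   1.54]
```

View pics/e5.png

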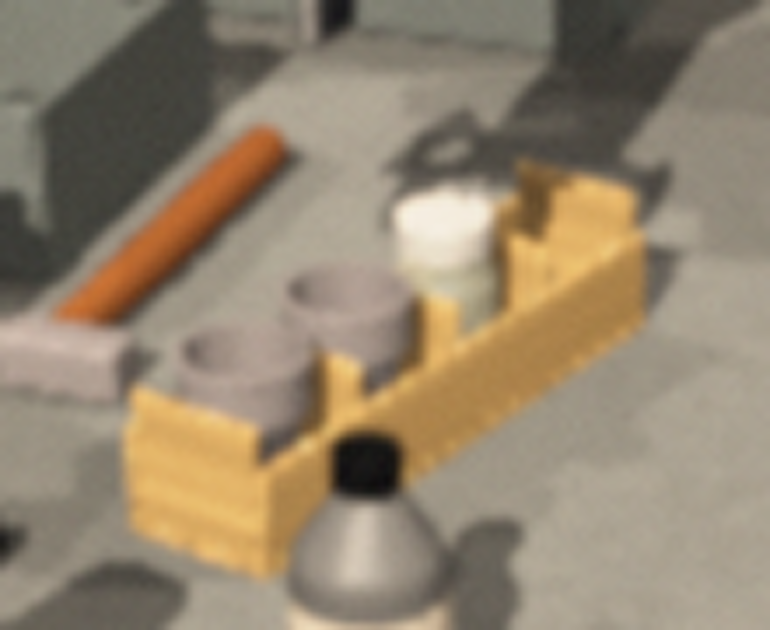

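```bash
python3 -m pendant '[{"dx":-3.3,"dy":1.36,"dz":0,"roll":0,"fingers":0},{"dx":-3.3,"dy":1.36,"dz":0,"roll":0,"fingers":0},{"dx":-3.3,"dy":1.36,"dz":0,"roll":0,"fingers":0},{"dx":-3.3,"dy":1.36,"dz":0,"roll":0,"fingers":0},{"dx":-3.3,"dy":1.36,"dz":0,"roll":0,"fingers":0},{"dx":-3.3,"dy":1.36,"dz":0,"roll":0,"fingers":0},{"dx":-3.3,"dy":1.36,"dz":0,"roll":0,"fingers":0},{"dx":-3.3,"dy":1.36,"dz":0,"roll":0,"fingers":0},{"dx":-3.3,"dy":1.36,"dz":0,"roll":0,"fingers":0},{"dx":-3.3,"dy":1.36,"dz":0,"roll":0,"fingers":0}]' 20
python3 -m pendant '[{"dx":0,"dy":0,"dz":0,"roll":7,"fingers":0},{"dx":0,"dy":0,"dz":0,"roll":7,"fingers":0},{"dx":0,"dy":0,"dz":0,"roll":7,"fingers":0},{"dx":0,"dy":0,"dz":0,"roll":7,"fingers":0},{"dx":0,"dy":0,"dz":0,"roll":7,"fingers":0},{"dx":0,"dy":0,"dz":0,"roll":7,"fingers":0},{"dx":0,"dy":0,"dz":0,"roll":7,"fingers":0},{"dx":0,"dy":0,"dz":0,"roll":7,"fingers":0},{"dx":0,"dy":0,"dz":0,"roll":7,"fingers":0},{"dx":0,"dy":0,"dz":0,"roll":7,"fingers":0}]' 20
python3 -m pendant '[{"dx":0,"dy":0,"dz":0,"roll":7,"fingers":0},{"dx":0,"dy":0,"dz":0,"roll":7,"fingers":0},{"dx":0,"dy":0,"dz":0,"roll":6,"fingers":0},{"dx":0,"dy":0,"dz":0,"roll":0,"fingers":0},{"dx":0,"dy":0,"dz":0,"roll":0,"fingers":0},{"dx":0,"dy":0,"dz":0,"roll":0,"fingers":0}]' 20
python3 st.py .5795 .2272 .067; python3 pic.py f1.png
```

```text
t: 24.98
eef_pos: [0.5786, 0.2291, 0.2071]
orientation: [-0.0, -0.598, 0.802, 0.0]
force: [0.4, -0.8, -0.4]
opening: 0.0855
t: 25.82
eef_pos: [0.579, 0.2273, 0.2069]
orientation: [-0.0, -0.027, 1.0, 0.0]
force: [-0.1, 0.2, 0.6]
opening: 0.0852
t: 26.32
eef_pos: [0.579, 0.2273, 0.2071]
orientation: [-0.0, 0.143, 0.99, -0.0]
force: [-0.3, 0.2, -0.9]
opening: 0.0853
t 26.32 p [0.579  0.2273 0.2071] yaw_y 73.6 open 0.0853 F [-0.3  0.2 -0.9] T [-0.06 -0.02 -0.  ]
tool delta cm [-5.000e-02  1.000e-02  1.401e+01]
top 101 113
side 158 160
```

View pics/f1.png

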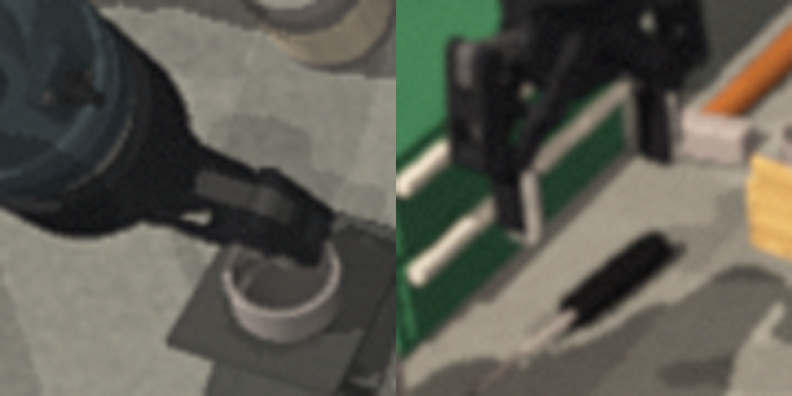

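```bash
python3 -m pendant '[{"dx":0,"dy":0,"dz":3,"roll":0.4,"fingers":0},{"dx":0,"dy":0,"dz":3,"roll":0,"fingers":0},{"dx":0,"dy":0,"dz":3,"roll":0,"fingers":0},{"dx":0,"dy":0,"dz":3,"roll":0,"fingers":0},{"dx":0,"dy":0,"dz":1.9,"roll":0,"fingers":0},{"dx":0,"dy":0,"dz":0,"roll":0,"fingers":0},{"dx":0,"dy":0,"dz":0,"roll":0,"fingers":0},{"dx":0,"dy":0,"dz":0,"roll":0,"fingers":0}]' 20
python3 st.py .5795 .2272 .067; python3 pic.py f2.png
```

```text
t: 27.08
eef_pos: [0.5802, 0.2276, 0.07]
orientation: [0.001, 0.147, 0.989, 0.0]
force: [-0.1, 0.4, -0.4]
opening: 0.0856
t 27.08 p [0.5802 0.2276 0.07  ] yaw_y 73.0 open 0.0856 F [-0.1  0.4 -0.4] T [-0.04 -0.04  0.01]
tool delta cm [ 0.06 -0.06  0.3 ]
top 120 126
side 162 212
```

View pics/f2.png

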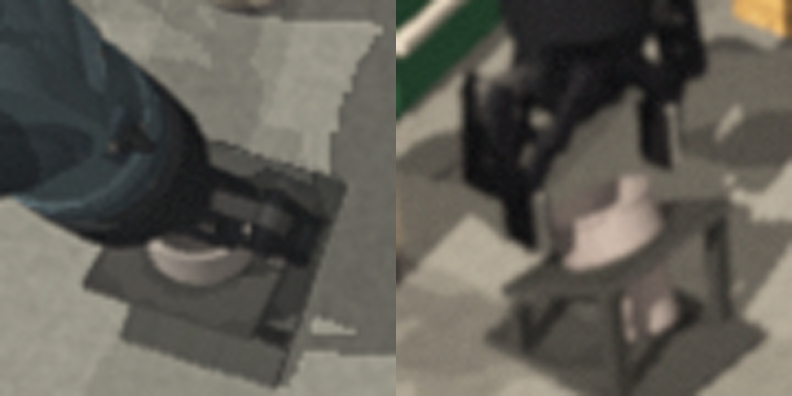

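```bash
python3 -m pendant '[{"dx":0.05,"dy":0,"dz":0.1,"roll":0,"fingers":0.3},{"dx":0,"dy":0,"dz":0,"roll":0,"fingers":0.3},{"dx":0,"dy":0,"dz":0,"roll":0,"fingers":0.45},{"dx":0,"dy":0,"dz":0,"roll":0,"fingers":0.45},{"dx":0,"dy":0,"dz":0,"roll":0,"fingers":0.45},{"dx":0,"dy":0,"dz":0,"roll":0,"fingers":0.45}]' 20
python3 st.py
python3 -m pendant '[{"dx":-0.17,"dy":0,"dz":-0.36,"roll":0,"fingers":0.45},{"dx":-0.17,"dy":0,"dz":-0.36,"roll":0,"fingers":0.45},{"dx":-0.17,"dy":0,"dz":-0.36,"roll":0,"fingers":0.45},{"dx":0,"dy":0,"dz":0,"roll":0,"fingers":0.45},{"dx":0,"dy":0,"dz":0,"roll":0,"fingers":0.45}]' 20
python3 st.py; python3 pic.py f3.png
```

```text
t: 27.68
eef_pos: [0.5794, 0.2276, 0.0684]
orientation: [0.001, 0.148, 0.989, 0.0]
force: [-1.0, -0.6, 5.3]
opening: 0.0558
t 27.68 p [0.5794 0.2276 0.0684] yaw_y 73.0 open 0.0558 F [-1.  -0.6  5.3] T [-0.08  0.06  0.05]
t: 28.1
eef_pos: [0.5838, 0.2259, 0.0783]
orientation: [0.0, 0.148, 0.989, 0.0]
force: [-0.6, 0.5, -0.6]
opening: 0.0557
t 28.1 p [0.5838 0.2259 0.0783] yaw_y 73.0 open 0.0557 F [-0.6  0.5 -0.6] T [0.01 0.01 0.01]
top 120 124
side 162 209
```

View pics/f3.png

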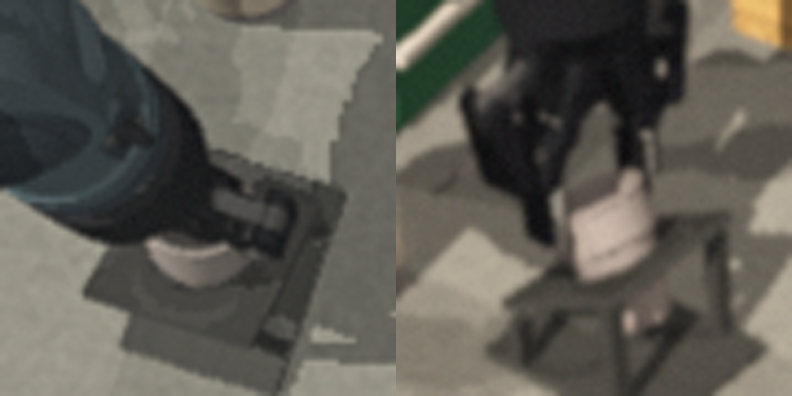

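```bash
python3 -m pendant '[{"dx":-0.28,"dy":0,"dz":-0.6,"roll":0,"fingers":0.45},{"dx":-0.28,"dy":0,"dz":-0.6,"roll":0,"fingers":0.45},{"dx":-0.28,"dy":0,"dz":-0.6,"roll":0,"fingers":0.45},{"dx":-0.28,"dy":0,"dz":-0.6,"roll":0,"fingers":0.45},{"dx":-0.28,"dy":0,"dz":-0.6,"roll":0,"fingers":0.45},{"dx":-0.28,"dy":0,"dz":-0.6,"roll":0,"fingers":0.45},{"dx":-0.28,"dy":0,"dz":-0.6,"roll":0,"fingers":0.45},{"dx":-0.28,"dy":0,"dz":-0.6,"roll":0,"fingers":0.45},{"dx":-0.28,"dy":0,"dz":-0.6,"roll":0,"fingers":0.45},{"dx":-0.14,"dy":0,"dz":-0.3,"roll":0,"fingers":0.45}]' 20
python3 -m pendant '[{"dx":0,"dy":0,"dz":-2.5,"roll":0,"fingers":0.45},{"dx":0,"dy":0,"dz":-2.5,"roll":7,"fingers":0.45},{"dx":0,"dy":0,"dz":-2.4,"roll":7,"fingers":0.45},{"dx":0,"dy":0,"dz":0,"roll":7,"fingers":0.45},{"dx":0,"dy":0,"dz":0,"roll":7,"fingers":0.45},{"dx":0,"dy":0,"dz":0,"roll":7,"fingers":0.45},{"dx":0,"dy":0,"dz":0,"roll":7,"fingers":0.45},{"dx":0,"dy":0,"dz":0,"roll":7,"fingers":0.45},{"dx":0,"dy":0,"dz":0,"roll":7,"fingers":0.45},{"dx":0,"dy":0,"dz":0,"roll":7,"fingers":0.45}]' 20
python3 -m pendant '[{"dx":0,"dy":0,"dz":0,"roll":7,"fingers":0.45},{"dx":0,"dy":0,"dz":0,"roll":7,"fingers":0.45},{"dx":0,"dy":0,"dz":0,"roll":7,"fingers":0.45},{"dx":0,"dy":0,"dz":0,"roll":5.5,"fingers":0.45},{"dx":0,"dy":0,"dz":0,"roll":0,"fingers":0.45},{"dx":0,"dy":0,"dz":0,"roll":0,"fingers":0.45}]' 20
python3 st.py .554 -.3362 .210;python3 pic.py f4.png; python3 -c "
from h import *;print(ctrl.read_state()['q'].round(2))"
```

```text
t: 29.03
eef_pos: [0.6098, 0.2181, 0.1364]
orientation: [0.001, 0.148, 0.989, 0.0]
force: [-0.4, 0.2, -0.9]
opening: 0.0555
t: 29.87
eef_pos: [0.6088, 0.2181, 0.2092]
orientation: [-0.0, 0.645, 0.764, -0.0]
force: [0.0, -0.9, -0.8]
opening: 0.0556
t: 30.37
eef_pos: [0.6089, 0.2182, 0.2092]
orientation: [-0.0, 0.8, 0.6, -0.0]
force: [-0.6, 0.4, -0.6]
opening: 0.0553
t 30.37 p [0.6089 0.2182 0.2092] yaw_y -16.3 open 0.0553 F [-0.6  0.4 -0.6] T [ 0.   -0.02 -0.  ]
tool delta cm [-54.74  10.32  -0.08]
top 107 98
side 147 155
[0.25 0.54 0.27 1.31 0.   2.1 ]
```

View pics/f4.png

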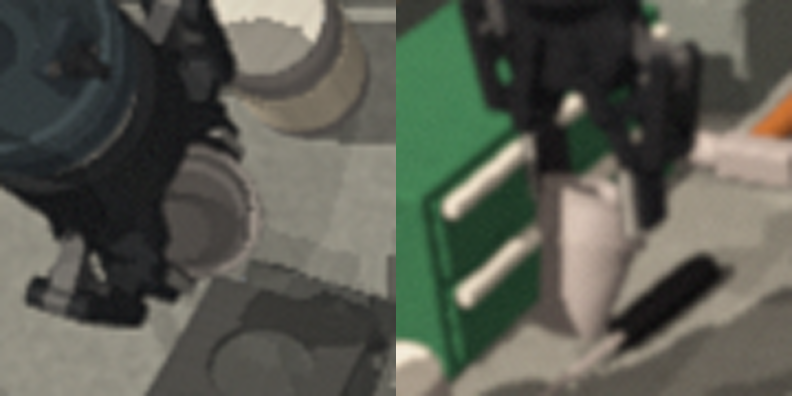

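```bash
python3 -m pendant '[{"dx":-3.65,"dy":0.69,"dz":0,"roll":0.2,"fingers":0.45},{"dx":-3.65,"dy":0.69,"dz":0,"roll":0,"fingers":0.45},{"dx":-3.65,"dy":0.69,"dz":0,"roll":0,"fingers":0.45},{"dx":-3.65,"dy":0.69,"dz":0,"roll":0,"fingers":0.45},{"dx":-3.65,"dy":0.69,"dz":0,"roll":0,"fingers":0.45},{"dx":-3.65,"dy":0.69,"dz":0,"roll":0,"fingers":0.45},{"dx":-3.65,"dy":0.69,"dz":0,"roll":0,"fingers":0.45},{"dx":-3.65,"dy":0.69,"dz":0,"roll":0,"fingers":0.45},{"dx":-3.65,"dy":0.69,"dz":0,"roll":0,"fingers":0.45},{"dx":-3.65,"dy":0.69,"dz":0,"roll":0,"fingers":0.45}]' 20
python3 -m pendant '[{"dx":-3.65,"dy":0.69,"dz":0,"roll":0,"fingers":0.45},{"dx":-3.65,"dy":0.69,"dz":0,"roll":0,"fingers":0.45},{"dx":-3.65,"dy":0.69,"dz":0,"roll":0,"fingers":0.45},{"dx":-3.65,"dy":0.69,"dz":0,"roll":0,"fingers":0.45},{"dx":-3.6,"dy":0.69,"dz":0,"roll":0,"fingers":0.45},{"dx":0,"dy":0,"dz":0,"roll":0,"fingers":0.45},{"dx":0,"dy":0,"dz":0,"roll":0,"fingers":0.45},{"dx":0,"dy":0,"dz":0,"roll":0,"fingers":0.45},{"dx":0,"dy":0,"dz":0,"roll":0,"fingers":0.45}]' 20
python3 st.py .554 -.3362 .0935; python3 pic.py f5.png
```

```text
t: 31.3
eef_pos: [0.57, -0.153, 0.2094]
orientation: [0.0, 0.802, 0.598, 0.0]
force: [0.4, -1.1, -0.6]
opening: 0.0556
t: 32.05
eef_pos: [0.5514, -0.3343, 0.2092]
orientation: [-0.0, 0.802, 0.598, 0.0]
force: [0.6, -0.2, -1.1]
opening: 0.0551
t 32.05 p [ 0.5514 -0.3343  0.2092] yaw_y -16.6 open 0.0551 F [ 0.6 -0.2 -1.1] T [ 0.    0.03 -0.01]
tool delta cm [-0.11  0.31 11.57]
top 394 133
side 254 73
```

View pics/f5.png

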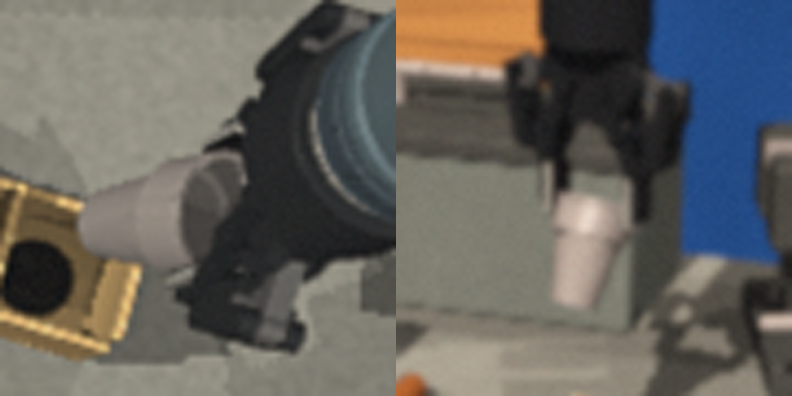

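```bash
python3 -m pendant '[{"dx":-0.1,"dy":0.3,"dz":2.5,"roll":0,"fingers":0.45},{"dx":0,"dy":0,"dz":2.5,"roll":0,"fingers":0.45},{"dx":0,"dy":0,"dz":2.5,"roll":0,"fingers":0.45},{"dx":0,"dy":0,"dz":2.0,"roll":0,"fingers":0.45},{"dx":0,"dy":0,"dz":2.1,"roll":0,"fingers":0.45},{"dx":0,"dy":0,"dz":0,"roll":0,"fingers":0.45},{"dx":0,"dy":0,"dz":0,"roll":0,"fingers":0.45},{"dx":0,"dy":0,"dz":0,"roll":0,"fingers":0.45}]' 20
python3 st.py .5577 -.3237 .0935; python3 pic.py f6.png
```

```text
t: 32.82
eef_pos: [0.5547, -0.3371, 0.0946]
orientation: [0.001, 0.802, 0.598, 0.0]
force: [0.5, 1.2, -0.2]
opening: 0.0554
t 32.82 p [ 0.5547 -0.3371  0.0946] yaw_y -16.6 open 0.0554 F [ 0.5  1.2 -0.2] T [0.03 0.   0.03]
tool delta cm [ 1.37 -0.09  0.11]
top 375 141
side 253 108
```

View pics/f6.png

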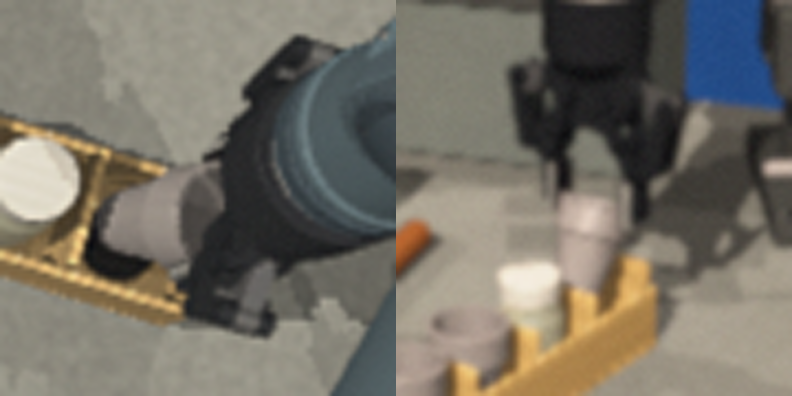

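```bash
python3 -m pendant '[{"dx":0.4,"dy":-0.08,"dz":0.05,"roll":0,"fingers":0.45},{"dx":0.4,"dy":0,"dz":0,"roll":0,"fingers":0.45},{"dx":0.4,"dy":0,"dz":0,"roll":0,"fingers":0.45},{"dx":0.4,"dy":0,"dz":0,"roll":0,"fingers":0.45},{"dx":0.4,"dy":0,"dz":0,"roll":0,"fingers":0.45},{"dx":0.4,"dy":0,"dz":0,"roll":0,"fingers":0.45},{"dx":0.4,"dy":0,"dz":0,"roll":0,"fingers":0.45},{"dx":0,"dy":0,"dz":0,"roll":0,"fingers":0.45},{"dx":0,"dy":0,"dz":0,"roll":0,"fingers":0.45}]' 20
python3 st.py .5577 -.3237 .0935; python3 tilt.py; python3 pic.py f7.png
```

```text
t: 33.67
eef_pos: [0.5614, -0.3103, 0.0929]
orientation: [0.0, 0.802, 0.597, 0.0]
force: [-1.0, -4.3, 2.1]
opening: 0.0555
t 33.67 p [ 0.5614 -0.3103  0.0929] yaw_y -16.7 open 0.0555 F [-1.  -4.3  2.1] T [-0.91  0.16 -0.07]
tool delta cm [-1.39  0.03 -0.06]
-27.5 4 17.2 22.9
-22.5 8 17.6 21.6
-17.5 7 14.6 18.9
-12.5 8 15.8 19.6
-7.5 18 43.3 54.2
-2.5 19 37.2 52.1
2.5 12 23.1 28.8
7.5 14 22.1 27.5
12.5 15 22.4 26.5
17.5 17 20.0 26.6
top 362 138
side 248 112
```

View pics/f7.png

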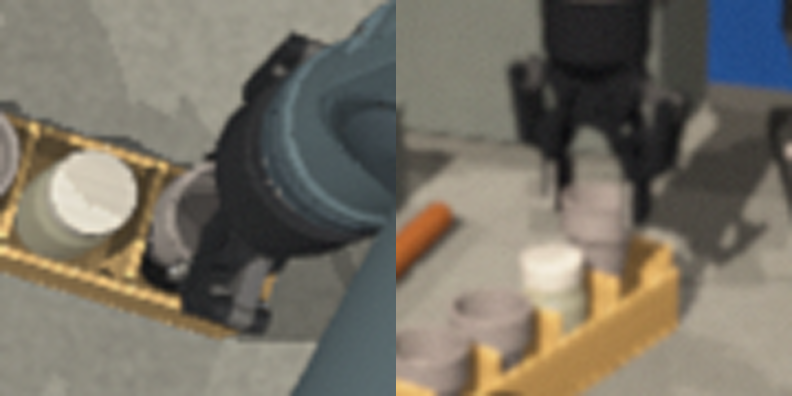

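```bash
python3 -m pendant '[{"dx":0.2,"dy":0,"dz":0,"roll":0,"fingers":0.45},{"dx":0,"dy":0,"dz":0,"roll":0,"fingers":0.45},{"dx":0,"dy":0,"dz":0,"roll":0,"fingers":0.45},{"dx":-0.8,"dy":0,"dz":0,"roll":0,"fingers":0.45},{"dx":-0.8,"dy":0,"dz":0,"roll":0,"fingers":0.45},{"dx":0,"dy":0,"dz":0,"roll":0,"fingers":0.45},{"dx":0,"dy":0,"dz":0,"roll":0,"fingers":0.45},{"dx":0,"dy":0,"dz":0,"roll":0,"fingers":0.45},{"dx":0,"dy":0,"dz":0,"roll":0,"fingers":0.45}]' 20
python3 st.py .5577 -.3237 .0935; python3 tilt.py; python3 pic.py f8.png
```

```text
t: 34.57
eef_pos: [0.5569, -0.3232, 0.0923]
orientation: [-0.001, 0.802, 0.597, 0.0]
force: [0.1, 0.8, -1.3]
opening: 0.055
t 34.57 p [ 0.5569 -0.3232  0.0923] yaw_y -16.7 open 0.055 F [ 0.1  0.8 -1.3] T [0.01 0.   0.01]
tool delta cm [-0.03  0.09 -0.12]
-27.5 3 16.1 38.1
-22.5 10 17.2 37.9
-17.5 7 17.6 21.4
-12.5 9 17.5 20.7
-7.5 10 21.1 54.3
-2.5 16 22.4 54.2
2.5 10 17.3 24.2
7.5 19 20.1 27.9
12.5 13 20.6 25.7
17.5 13 22.4 24.6
22.5 4 23.6 28.5
top 368 140
side 251 110
```

View pics/f8.png

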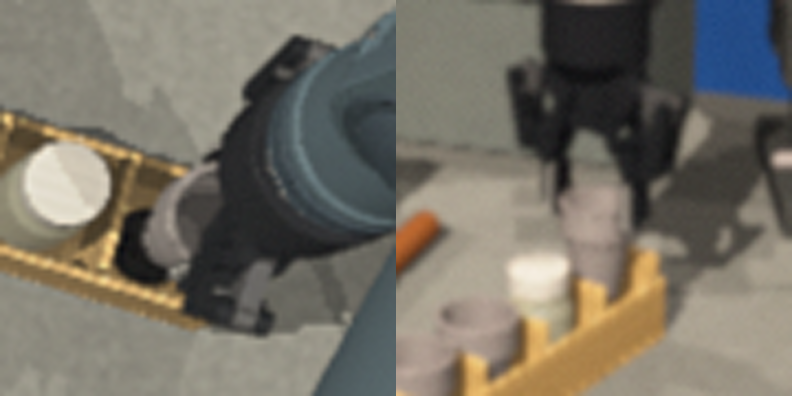

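```bash
python3 - <<'E'
from h import *
u=np.array([.2836,.959,0]);w=np.array([.959,-.2836,0]);D=np.array([.5577,-.3237,0])
for nm in("top","side"):
    F=eyes.grab_frame(nm);P=pts(F);im=F["frame"].astype(int)
    p=ctrl.read_state()["eef_pos"]; print(nm,"tcp u,w",((p-D)@u*1000).round(1),((p-D)@w*1000).round(1))
    U=(P-D)@u*1000;W=(P-D)@w*1000;Z=P[...,2]*1000
    m=(abs(W)<9)&(U>5)&(U<34)&(Z>45)&(Z<120)&(im[...,0]-im[...,2]<40)&(im.max(-1)>60)
    for lo in range(45,120,5):
        k=m&(Z>=lo)&(Z<lo+5)
        if k.sum()>1: print(lo+2.5,k.sum(),U[k].min().round(1),np.median(U[k]).round(1),U[k].max().round(1))
E
```

```text
top tcp u,w 0.2 -0.6
52.5 4 13.2 14.5 15.8
57.5 2 16.5 16.5 16.6
62.5 3 15.7 15.9 17.0
87.5 2 22.5 22.8 23.1
92.5 5 22.2 22.8 23.7
97.5 4 21.5 22.3 23.3
102.5 5 21.2 22.1 23.0
107.5 2 22.6 22.8 22.9
112.5 15 19.7 21.6 23.0
117.5 2 19.7 20.6 21.6
side tcp u,w 0.1 -0.6
57.5 2 9.6 12.7 15.9
62.5 6 14.8 17.1 18.9
67.5 4 14.4 18.6 21.8
72.5 7 12.5 18.4 20.8
77.5 5 16.1 19.3 22.8
82.5 9 14.6 17.7 21.6
87.5 4 15.6 19.9 24.3
92.5 6 15.2 22.3 29.8
97.5 10 17.0 22.4 26.6
102.5 7 20.3 21.1 24.1
107.5 7 17.9 20.9 26.3
112.5 6 16.1 20.9 24.7
```

```bash
python3 -m pendant '[{"dx":0.45,"dy":0.06,"dz":0,"roll":0,"fingers":0.45},{"dx":0,"dy":0,"dz":0.7,"roll":0,"fingers":0.45},{"dx":0,"dy":0,"dz":0.7,"roll":0,"fingers":0.45},{"dx":0,"dy":0,"dz":0.6,"roll":0,"fingers":0.45},{"dx":0,"dy":0,"dz":0.4,"roll":0,"fingers":0.45},{"dx":0,"dy":0,"dz":0,"roll":0,"fingers":0.45},{"dx":0,"dy":0,"dz":0,"roll":0,"fingers":0.45},{"dx":0,"dy":0,"dz":0,"roll":0,"fingers":0.45}]' 20
python3 st.py .5577 -.3237 .0575; python3 pic.py f9.png; python3 - <<'E'
from h import *
u=np.array([.2836,.959,0]);w=np.array([.959,-.2836,0]);D=np.array([.5577,-.3237,0])
F=eyes.grab_frame("top");P=pts(F);im=F["frame"].astype(int)
U=(P-D)@u*1000;W=(P-D)@w*1000;Z=P[...,2]*1000
m=(abs(W)<9)&(U>5)&(U<34)&(Z>30)&(Z<120)&(im[...,0]-im[...,2]<40)&(im.max(-1)>60)
for lo in range(30,100,5):
    k=m&(Z>=lo)&(Z<lo+5)
    if k.sum()>1: print(lo+2.5,k.sum(),U[k].min().round(1),np.median(U[k]).round(1),U[k].max().round(1))
E
```

```text
t: 35.48
eef_pos: [0.559, -0.3197, 0.0687]
orientation: [0.0, 0.802, 0.597, 0.0]
force: [0.1, -0.1, -0.3]
opening: 0.0553
t 35.48 p [ 0.559  -0.3197  0.0687] yaw_y -16.7 open 0.0553 F [ 0.1 -0.1 -0.3] T [-0.03  0.01 -0.03]
tool delta cm [-0.42 -0.01  1.12]
top 363 141
side 250 118
32.5 2 18.1 19.4 20.8
37.5 3 19.5 19.8 20.8
67.5 6 25.4 27.1 32.5
72.5 6 26.1 27.0 27.3
77.5 5 24.9 26.0 26.9
82.5 4 25.2 26.1 26.5
87.5 7 22.8 25.7 27.1
92.5 8 24.1 25.2 27.0
```

View pics/f9.png

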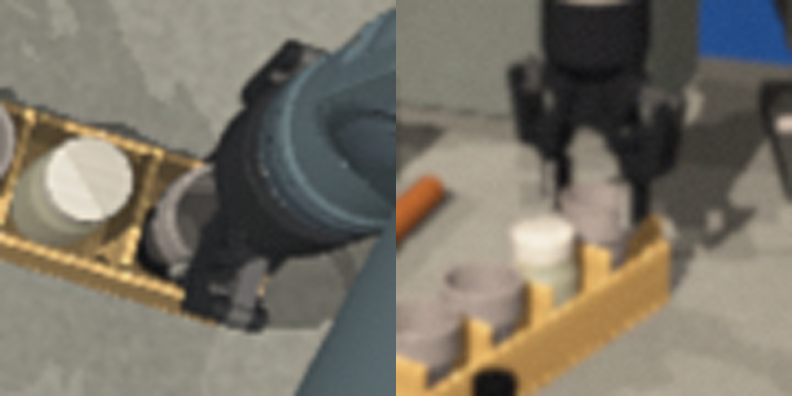

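```bash
python3 -m pendant '[{"dx":0,"dy":0,"dz":0.3,"roll":0,"fingers":0.45},{"dx":0,"dy":0,"dz":0.3,"roll":0,"fingers":0.45},{"dx":0,"dy":0,"dz":0.2,"roll":0,"fingers":0.45},{"dx":0,"dy":0,"dz":0.1,"roll":0,"fingers":0.45},{"dx":0,"dy":0,"dz":0,"roll":0,"fingers":0.45},{"dx":0,"dy":0,"dz":0,"roll":0,"fingers":0.45}]' 20
python3 st.py .5577 -.3237 .0575
```

```text
t: 36.13
eef_pos: [0.5589, -0.3195, 0.0602]
orientation: [0.0, 0.802, 0.597, 0.0]
force: [-1.1, 1.0, 4.8]
opening: 0.0552
t 36.13 p [ 0.5589 -0.3195  0.0602] yaw_y -16.7 open 0.0552 F [-1.1  1.   4.8] T [ 0.21  0.43 -0.01]
tool delta cm [-0.44  0.    0.27]
```

```bash
python3 -m pendant '[{"dx":0,"dy":0,"dz":0.05,"roll":0,"fingers":0.35},{"dx":0,"dy":0,"dz":0,"roll":0,"fingers":0.2},{"dx":0,"dy":0,"dz":0,"roll":0,"fingers":0},{"dx":0,"dy":0,"dz":0,"roll":0,"fingers":0},{"dx":0,"dy":0,"dz":0,"roll":0,"fingers":0},{"dx":0,"dy":0,"dz":0,"roll":0,"fingers":0}]' 20
python3 pic.py h1.png;python3 st.py
```

```text
t: 36.63
eef_pos: [0.5589, -0.3195, 0.0589]
orientation: [-0.0, 0.802, 0.597, -0.0]
force: [-0.1, 0.8, 0.2]
opening: 0.0853
top 361 141
side 250 121
t 36.73 p [ 0.5589 -0.3195  0.0589] yaw_y -16.7 open 0.0855 F [-0.5 -0.1 -0.6] T [-0.03  0.06 -0.01]
```

View pics/h1.png

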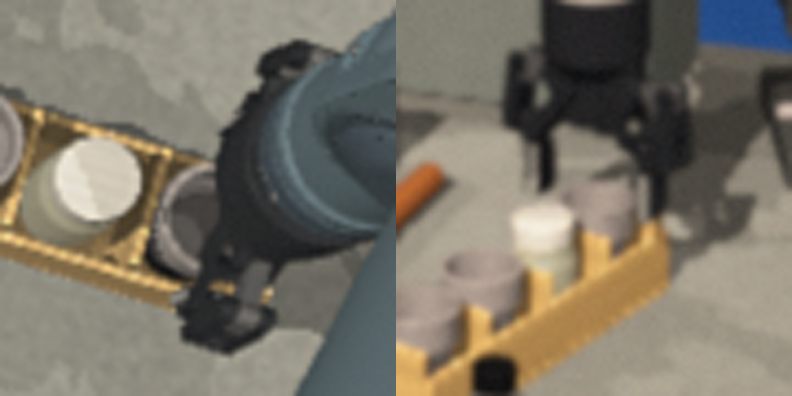

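Released and standing; raise and back off sideways to see all three from above.

```bash
python3 -m pendant '[{"dx":0,"dy":0,"dz":-1.5,"roll":0,"fingers":0},{"dx":0,"dy":0,"dz":-3,"roll":0,"fingers":0},{"dx":0,"dy":0,"dz":-3.5,"roll":0,"fingers":0},{"dx":0,"dy":0,"dz":-3.5,"roll":0,"fingers":0},{"dx":0,"dy":0,"dz":-3.5,"roll":0,"fingers":0},{"dx":0,"dy":-3,"dz":-1,"roll":0,"fingers":0},{"dx":0,"dy":-3.5,"dz":0,"roll":0,"fingers":0},{"dx":0,"dy":-3.5,"dz":0,"roll":0,"fingers":0},{"dx":0,"dy":-3.5,"dz":0,"roll":0,"fingers":0},{"dx":0,"dy":-2,"dz":0,"roll":0,"fingers":0}]' 20
python3 -m pendant '[{"dx":0,"dy":0,"dz":0,"roll":0,"fingers":0},{"dx":0,"dy":0,"dz":0,"roll":0,"fingers":0},{"dx":0,"dy":0,"dz":0,"roll":0,"fingers":0},{"dx":0,"dy":0,"dz":0,"roll":0,"fingers":0},{"dx":0,"dy":0,"dz":0,"roll":0,"fingers":0},{"dx":0,"dy":0,"dz":0,"roll":0,"fingers":0}]' 20
python3 seat.py i1.png; python3 - <<'E'
from h import *
F=eyes.grab_frame("top");cv2.imwrite("pics/i2.png",cv2.resize(cv2.cvtColor(F["frame"],cv2.COLOR_RGB2BGR)[120:240,280:440],None,fx=4.5,fy=4.5))
for nm,F in(("top",F),("side",eyes.grab_frame("side"))):
  P=pts(F);im=F["frame"].astype(int)
  for n,x,y in(("A",.6155,-.1275),("B",.5963,-.193),("D",.5577,-.3237)):
    d=np.hypot(P[...,0]-x,P[...,1]-y); m=(d<.038)&(P[...,2]>.0765)&(P[...,2]<.085)&(im[...,0]-im[...,2]<40)
    q=P[m]; A=np.c_[2*q[:,:2],np.ones(len(q))]
    if len(q)>8:
        s=np.linalg.lstsq(A,(q[:,:2]**2).sum(1),rcond=None)[0]; pl=np.linalg.lstsq(np.c_[q[:,:2]-q[:,:2].mean(0),np.ones(len(q))],q[:,2],rcond=None)[0]
        print(nm,n,len(q),"rim ctr - pad mm",((s[:2]-[x,y])*1000).round(1),"R",(np.sqrt(s[2]+s[:2]@s[:2])*1000).round(1),"slope",pl[:2].round(3),"z",pl[2].round(4))
E
python3 st.py
```

```text
t: 37.57
eef_pos: [0.4074, -0.2736, 0.2192]
orientation: [-0.001, 0.802, 0.597, -0.0]
force: [-1.2, -0.8, -0.6]
opening: 0.0854
t: 38.07
eef_pos: [0.4112, -0.2754, 0.2189]
orientation: [-0.0, 0.802, 0.597, 0.0]
force: [-0.3, -0.4, -0.4]
opening: 0.0853
A 132 [0.0807 0.0805 0.0796 0.0794 0.0792 0.0789]
B 127 [0.0808 0.0799 0.0796 0.0792 0.0789 0.0787]
D 105 [0.0808 0.08   0.0797 0.0794 0.0792 0.0787]
top A 109 rim ctr - pad mm [1.1 0.1] R 26.7 slope [-0.006  0.004] z 0.0789
top B 109 rim ctr - pad mm [ 1.1 -1.1] R 26.8 slope [-0.001 -0.008] z 0.0788
top D 127 rim ctr - pad mm [1.6 3.7] R 26.7 slope [-0.009  0.006] z 0.0787
side A 38 rim ctr - pad mm [0.  1.1] R 26.9 slope [-0.004 -0.016] z 0.078
side B 41 rim ctr - pad mm [0.3 1.4] R 27.0 slope [0.006 0.01 ] z 0.0782
side D 37 rim ctr - pad mm [2.3 5.4] R 26.2 slope [0.002 0.002] z 0.0782
t 38.22 p [ 0.4108 -0.2752  0.219 ] yaw_y -16.7 open 0.0854 F [0.2 0.2 0.3] T [-0.01 -0.05  0.  ]
```

View pics/i1.png

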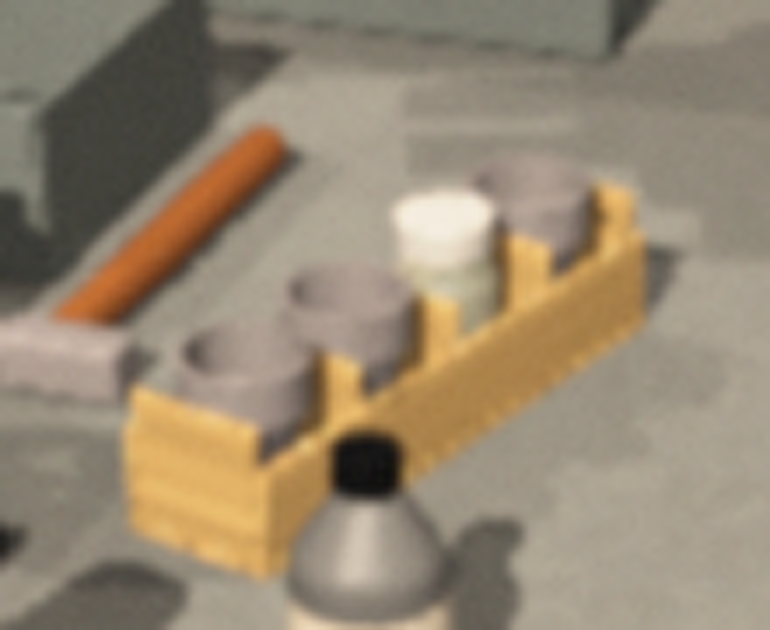

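View pics/i2.png

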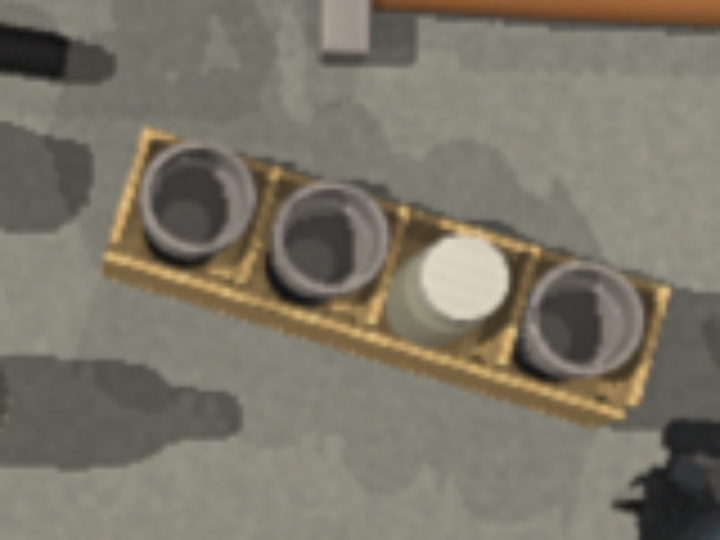

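```bash
python3 -c "
from station import job_done; print(job_done())"
```

```text
the job is handed in; nothing more can be done
None
```

I took the three cups off the stack one at a time, top first, and stood one in each empty tray cell. I handed the job in at about 38 s of the 72 s allowed; no verdict was reported.

- **How each was done:** I gripped each cup across its lean at 20 N. I lifted it about 12 mm and checked in the pictures that only it came up, then drew it out along the stack's axis. Over its cell I pushed the base against a divider to bring the cup upright, lowered it until it touched, and released it.
- **Seating:** in the last pictures all three rims are about 78 to 79 mm above the table, against the expected 78. They are level to under 0.02 rad.
- **Centring:** the first two cups sit within about 1.5 mm of their pads' centres. The lowest cup's two views differ slightly: about 4 mm off from above and 6 mm from the side. All are inside the 14 mm limit.
- **One deviation:** the lowest cup sat about 6 mm off-centre in the fingers. I measured this and moved over before lowering it. It was let go leaning about 6 degrees (the limit is just under 7) and settled flat.
- **Bystanders:** the jar, bottle and hammer look unmoved in the pictures. I did not re-measure the other loose things, but the arm stayed clear of them. At hand-in it was free of everything, at a height of 0.22 m.

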